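Start the drink mixer through its zigzag lever gate

ROBOT

A 6-joint arm with a two-finger parallel gripper is mounted at the origin on a cart in front of the work surface, level with it; the furniture and walls round the work are solid. World frame = base frame: x ahead of the robot, y to its left, z up, the work surface at z = 0. Lengths are in m, angles in degrees, forces in N, time in s.
With the tool pointing down it reaches from about 0.25 to 0.725 m from the base axis. Payload 4 kg.
Tool frame: the origin (TCP) lies midway between the tips of the shut fingers; the grasp point (between the pads) lies 19 mm behind it; z points along the fingers, y is the direction in which the jaws open and shut (so a half turn about z gives the same grasp; the last joint's range is limited). The gripper opens to 85 mm and grips with 20 to 120 N. Pads are 22 mm wide; open, the fingers measure 114 mm over their backs; the gripper's body (76 mm by 85 mm) begins 54 mm behind the grasp point. The pads swing forward as they close: fully open they stand 13 mm farther back than shut.
Start: joints at [75.974, 13.785, 0.286, 76.501, 0, 90], TCP at [0.121, 0.485, 0.231] pointing down, gripper open.
Joint ranges: [-155.79, 155.79], [-60.16, 107.12], [-62.33, 73.08], [-114, 123.19], [-81.49, 82.49], [-180, 180]. Speed limits (degrees/s): [159.86, 159.86, 180, 180, 180, 180].

INTERFACE

Orientations are given as a 3x3 rotation matrix whose columns are the frame's x, y, z axes.
In Python, from plant import r, viewer gives the robot as it stands. The module is installed in compiled form; this text tells all that it offers.
- The arm moves only by the shell command python3 -m inch 'ROWS'. ROWS is JSON, a list of rows, each a list of 7 numbers: the turn, a rotation vector about the tool's x, y, z in rad, then the shift along the tool's x, y, z in m, then the gripper's target within -1 to 1 (fully open at 1, half-way at 0, shut at -1). In form: [[wx, wy, wz, x, y, z, gripper], ...]. A call has 1 to 10 rows; each row shifts and turns the commanded pose from where the row before left it, along the tool's axes as they then stand; what a row does not reach is not made up. A row lasts 1/12 s, in which the tool goes at most 41.7 mm and 7.16 degrees, less where a joint would pass 70% of its speed; a pose out of reach is approached as far as the arm can. A call is refused whole if a number of a shift passes 0.0417 or a number of a turn 0.125, either way. A call with a gripper value outside its range is refused whole. The fingers move at their own pace and stop on an object; the grip force is fixed at half the most. Time passes only in rows, so rows that do not move let the fingers close. It gives the time, the measured TCP pose, the force and the opening at its end, in the units of the state.
- r.get_obs(): the state, without advancing time (a new reading comes with each control period).
- viewer.camera(name): name is "scene" or "top"; returns the picture (420x560x3 uint8, red, green, blue); there is no depth.
- viewer.get_calibration(name): a dict with "fx", "fy", "cx", "cy" (pixels), "R" (3x3) and "t" (3): a world point X has camera coordinates R X + t. Camera axes: x right, y down, z forward; pixel columns grow to the right and rows downward; lengths in m; the calibration is good to about 2 mm. A picture is of the moment at which its call begins. get_calibration takes no time and is no camera call.
- r.finish_job(): hands the job in, once; it reports no verdict.
The state is a dict: "time": time; "joint_pos": joint angles; "joint_vel": joint speeds; "joint_efforts": joint torques, N m; "eef_pos": TCP position; "tool_rot": TCP orientation; "contact_force": force on the tool from outside, world axes, zero at the start; "torque": the same for the moment, N m; "finger_gap": finger opening in m.
Only numpy, scipy, OpenCV 4.12 (cv2) and the standard library are available. Lean on these libraries where they do the work, as an engineer would, in place of code of your own. Each camera call takes 0.05 s, during which the arm holds its last target.

TASK

Stand the empty measuring cup upright on the drink mixer's round drive plate, inside its lip, while the lever is still parked. Then guide the lever along the zigzag gate into the slow slot (one bar), leave it there for a full second, and then on into the fast slot (two bars), fully home. The cup must stay upright on the plate, and leave the mug, the squeezer and the spoon where they are.

Things in the scene. Friction and masses are not known exactly. Their poses are not given: they have to be found in the camera images.
- mixer: Drink mixer: white base 150 (x) x 275 (y) x 36 mm high, fixed to the worktop. Origin: centre of its underside; z up, x away from the robot at yaw 0, y left. Its +y part carries the round steel drive plate, its -y part a white tower 116 (x) x 96 (y) mm, 100 mm high, topped by a steel plate with the zigzag gate, from which the lever sticks up.
- drive_plate (a point): Centre of the top face of the drive plate, at (0, +85, 40) mm in the mixer's frame. Flat disc inside a lip of inner radius 40 mm that stands 4 mm above it. Axes as the mixer's.
- gate (a point): Centre of the gate, in the steel plate's top face, at (0, -75, 100) mm in the mixer's frame, same axes. Slot 13 mm wide, stem 8 mm. Centre line, (x, y) mm from here: park (-30, 16) to (-11, 16) to (-11, -16) to (11, -16) to the dead end slow (30, -16). On from slow: back to (11, -16), across to (11, 16), then to the dead end fast (30, 16).
- park_slot (a point): Park end of the gate's centre line, on the plate's top face: (-30, +16, 0) mm from point gate, in its axes. Marked by a black dot on the plate to its +y side.
- slow_slot (a point): Dead end of the slow slot on the plate's top face: (+30, -16, 0) mm from point gate, in its axes. Marked by one black bar to its -y side. With the stem here the ball's centre is about (+46, -24, +43) mm from point gate.
- fast_slot (a point): Dead end of the fast slot on the plate's top face: (+30, +16, 0) mm from point gate, in its axes. Marked by two black bars to its +y side. With the stem here the ball's centre is about (+46, +24, +43) mm from point gate.
- knob (a point): Centre of the lever's black ball knob, 32 mm in diameter. The lever tilts about a pivot 85 mm below point gate; the ball's centre is 140 mm from the pivot, so with the stem at (x, y) in the gate it lies at pivot + 140 mm along (x, y, 85). Starts in the park leg, ball about (-46, +24, +43) mm from point gate. Light friction (1 to 2 N at the ball), no spring: it stays where left.
- cup_mid (a point): Centre of the cup, half-way up (31 mm above its underside), z up along the cup. Small open plastic measuring cup, tapered: 54 mm across the base, 64 mm across the rim, 62 mm high, about 0.06 kg, wall about 3 mm. At mid-height 59 mm wide. Stands upright on the front strip of the worktop, to the right of the mixer.
- mug: Bystander: china mug 88 mm wide, 116 mm with the handle, 96 mm high, on the front strip to the right of the cup. Origin at the centre of its underside.
- squeezer: Bystander: citrus squeezer with a ribbed cone, 66 mm wide, 45 mm high, on the front strip to the left of the cup. Origin at the centre of its underside.
- spoon: Bystander: steel teaspoon 137 mm long lying in front of the mixer. Origin at the centre of its underside.
- cup: The same measuring cup; origin at the centre of its underside.

How it is judged (in metres and radians):
On the way, in this order (a step that is already met when the one before it is completed fails the run):
1. the cup stands upright on the drive plate inside the lip, let go, with the lever still in the park leg (horizontal distance between cup_mid and drive_plate below 0.017 m and z of cup_mid in the frame of drive_plate between 0.028 and 0.0335 m and angle between cup_mid's own z axis and vertical below 0.1 rad and x of knob in the frame of gate below -0.026 m and y of knob in the frame of gate above 0.012 m and contact force between the fingers and cup below 0.2 N), for 0.3 s.
2. the lever is in the slow slot for a second, with the cup on the plate (horizontal distance between cup_mid and drive_plate below 0.017 m and z of cup_mid in the frame of drive_plate between 0.028 and 0.0335 m and angle between cup_mid's own z axis and vertical below 0.1 rad and x of knob in the frame of gate above 0.037 m and y of knob in the frame of gate below -0.014 m), for 0.8 s.
At the end, for the whole second after the job is handed in: The cup stands upright (within 0.1 rad) on the drive plate inside the lip (centre within 17 mm of the plate's centre), at rest, and the lever is home in the fast slot: the ball's centre more than 37 mm in +x and more than 14 mm in +y from the centre of the gate, in its frame (horizontal distance between cup_mid and drive_plate below 0.017 m and z of cup_mid in the frame of drive_plate between 0.028 and 0.0335 m and angle between cup_mid's own z axis and vertical below 0.1 rad and x of knob in the frame of gate above 0.037 m and y of knob in the frame of gate above 0.014 m and linear speed of cup below 0.02 m/s); the robot touches nothing.
It fails at once if the lever leaves the park leg (ball further than -10 mm in x from the gate's centre) before the cup is on the plate (horizontal distance between cup_mid and drive_plate above 0.06 m and x of knob in the frame of gate above -0.01 m).
It fails at once if the mug is moved more than 30 mm or tipped (distance of mug from where it was at the start of the episode above 0.03 m or angle between mug's own z axis and vertical above 0.5 rad).
It fails at once if the squeezer is moved more than 30 mm or tipped (distance of squeezer from where it was at the start of the episode above 0.03 m or angle between squeezer's own z axis and vertical above 0.5 rad).
It fails at once if the spoon is moved more than 30 mm or tipped (distance of spoon from where it was at the start of the episode above 0.03 m or angle between spoon's own z axis and vertical above 0.5 rad).
It also fails if it takes over 58 s, if anything falls off the work surface, if the arm or the gripper's body presses on something with over 40 N, if the wrist force passes 120 N, or if a joint passes its speed limit or range.

## Working session

There is one attempt and no reset: what is moved stays moved. The work goes in short steps, Python scripts to look and compute and a shell command to move; the robot and the scene stay as the last step left them, time stands still between calls to the robot, and variables do not carry over. Pictures are saved under pics/ and viewed, and the job is handed in when it is done.

```bash
mkdir -p pics; cat > h.py <<'E'
import numpy as np, cv2
from plant import r, viewer
def snap(name,fn):
    im=viewer.camera(name); cv2.imwrite('pics/'+fn,im[:,:,::-1]); return im
def ray(cal,u,v):
    d=np.array([(u-cal['cx'])/cal['fx'],(v-cal['cy'])/cal['fy'],1.0]); R=np.array(cal['R']);t=np.array(cal['t'])
    return -R.T@t, R.T@d
def onplane(cam,u,v,z):
    o,d=ray(viewer.get_calibration(cam),u,v); return o+d*(z-o[2])/d[2]
def proj(cam,X):
    c=viewer.get_calibration(cam); p=np.array(c['R'])@np.array(X)+np.array(c['t']); return c['fx']*p[0]/p[2]+c['cx'],c['fy']*p[1]/p[2]+c['cy']
E
python3 - <<'E'
from h import *
snap('top','t1.png'); snap('scene','s1.png')
print(r.get_obs())
for n in('top','scene'):
  c=viewer.get_calibration(n); print(n,c, -np.array(c['R']).T@np.array(c['t']))
E
```

```text
{'time': 0.1, 'joint_pos': array([ 7.59748258e+01,  1.38281941e+01,  2.23892667e-01,  7.65007684e+01,
       -8.75397697e-04,  9.00021188e+01]), 'joint_vel': array([ 0.05494962, -0.0855537 ,  0.10272739, -0.07696519,  0.04150873,
       -0.02845594]), 'joint_efforts': array([ 5.49060769e-04, -3.73138654e+01,  2.53009486e+01,  1.08113803e-02,
        1.25457311e-05,  8.96998699e-06]), 'eef_pos': array([0.1210482 , 0.48457151, 0.23051562]), 'tool_rot': array([[-9.70180382e-01,  2.42383665e-01, -4.29598067e-04],
       [ 2.42384045e-01,  9.70178744e-01, -1.78284818e-03],
       [-1.53463622e-05, -1.83381204e-03, -9.99998318e-01]]), 'contact_force': array([ 0.38570645, -0.40601803,  0.04717224]), 'torque': array([ 0.03112119, -0.01391656, -0.02645695]), 'finger_gap': 0.08544477642749752}
top {'fx': 382.04616559286785, 'fy': 382.04616559286785, 'cx': 277.60413988560265, 'cy': 210.05743547097765, 'R': array([[ 0.00358338, -0.99995084, -0.0092458 ],
       [-0.99436964, -0.00258387, -0.10593552],
       [ 0.10590643,  0.00957335, -0.99433002]]), 't': array([-0.13163881,  0.54689231,  1.18077276])} [ 0.4192334  -0.14152319  1.23079602]
scene {'fx': 503.43134987499906, 'fy': 503.43134987499906, 'cx': 276.4818034778026, 'cy': 211.04444531432574, 'R': array([[ 8.11689375e-01, -5.84089330e-01,  1.12962324e-04],
       [-2.34240182e-01, -3.25692887e-01, -9.15999826e-01],
       [ 5.35062515e-01,  7.43480866e-01, -4.01178647e-01]]), 't': array([-0.49980902,  0.20774524,  1.34033281])} [-0.26280989 -1.22078377  0.72806397]
```

View pics/t1.png

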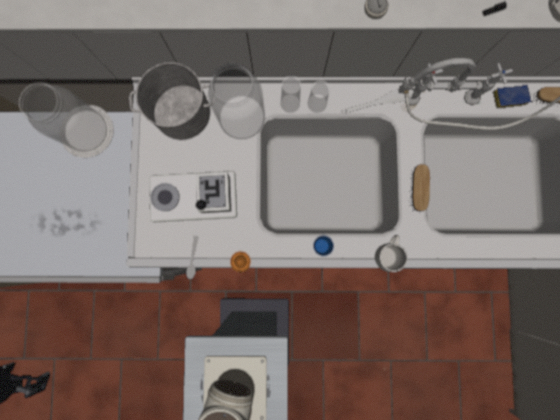

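View pics/s1.png

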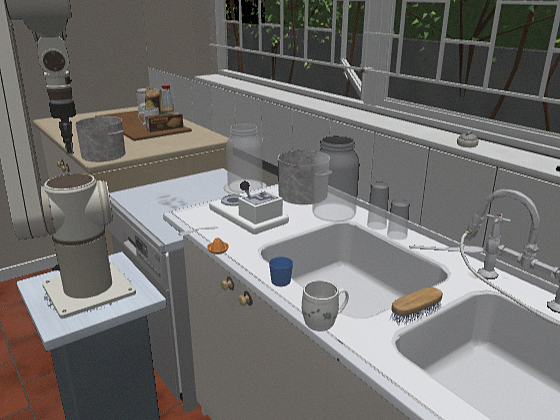

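```bash
python3 - <<'E'
from h import *
im=cv2.imread('pics/t1.png'); a=im[160:285,140:270]; cv2.imwrite('pics/t1z.png',cv2.resize(a,None,fx=4.6,fy=4.6,interpolation=cv2.INTER_CUBIC))
b=im[220:280,300:420]; cv2.imwrite('pics/t1c.png',cv2.resize(b,None,fx=6,fy=6,interpolation=cv2.INTER_CUBIC))
s=cv2.imread('pics/s1.png'); cv2.imwrite('pics/s1z.png',cv2.resize(s[160:320,190:360],None,fx=4,fy=3.7,interpolation=cv2.INTER_CUBIC))
for n,f in(('top',im),('scene',s)):
    hsv=cv2.cvtColor(f,cv2.COLOR_BGR2HSV); m=cv2.inRange(hsv,(100,120,30),(125,255,255))
    k,l,st,ce=cv2.connectedComponentsWithStats(m)
    for i in range(1,k):
        if st[i,4]>60: print(n,st[i],ce[i])
print(onplane('top',323,245,0.03))
E
```

```text
top [512  93  17  10 106] [520.33018868  98.04716981]
top [315 237  17  18 237] [323.05485232 245.28691983]
scene [269 257  24  29 296] [280.25675676 266.625     ]
[ 0.43761424 -0.2723171   0.03      ]
```

View pics/t1z.png

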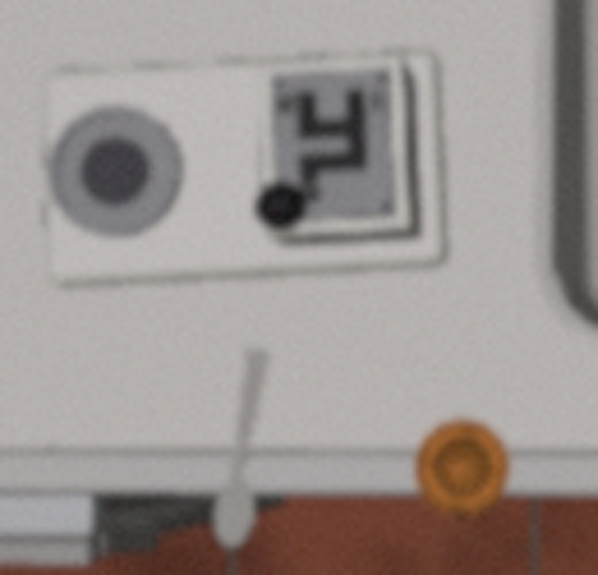

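View pics/t1c.png

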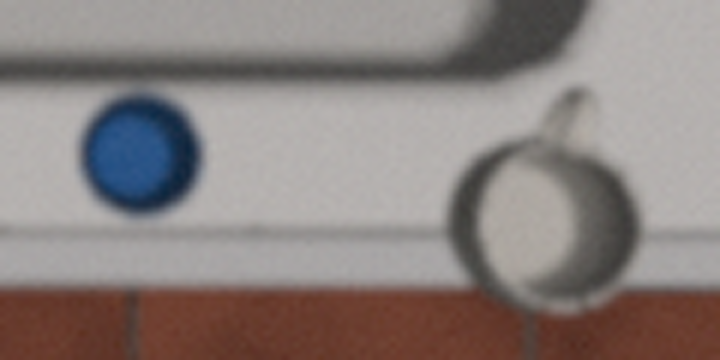

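View pics/s1z.png

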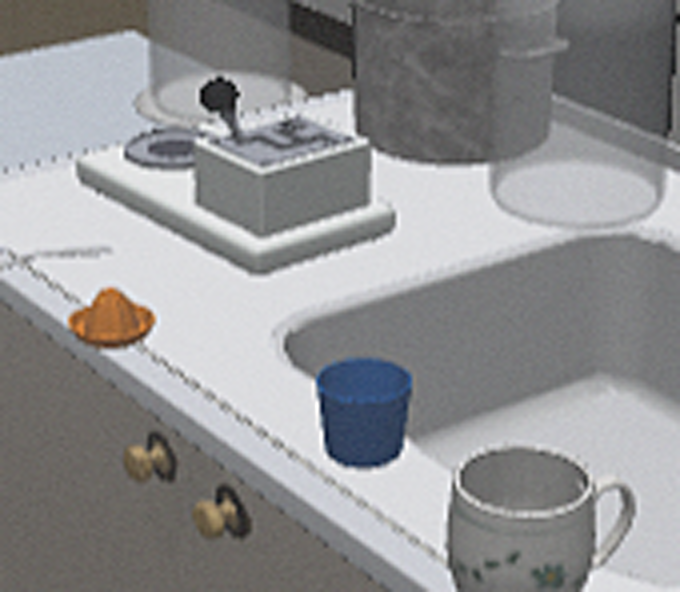

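```bash
python3 - <<'E'
from h import *
im=cv2.imread('pics/t1.png'); s=cv2.imread('pics/s1.png')
f=im[160:285,140:270].astype(np.float32); F=cv2.resize(f,None,fx=8,fy=8,interpolation=cv2.INTER_CUBIC)
g=cv2.GaussianBlur(F,(0,0),5)
def back(u,v): return (u+.5)/8-.5+140,(v+.5)/8-.5+160
# bluish steel: B-R
d=g[:,:,0]-g[:,:,2]; br=g.mean(2)
m=((br<158)).astype(np.uint8)*255
m2=((d>5)).astype(np.uint8)*255
cv2.imwrite('pics/m.png',cv2.resize(np.hstack([m,m2]),None,fx=.38,fy=.38))
c,_=cv2.findContours(m,cv2.RETR_EXTERNAL,cv2.CHAIN_APPROX_NONE)
for k in c:
    if cv2.contourArea(k)>3000:
        e=cv2.fitEllipse(k); print(cv2.contourArea(k),back(*e[0]),np.array(e[1])/8,cv2.boundingRect(k))
# dark (gate slots and knob)
m3=(br<75).astype(np.uint8)*255; 
k,l,st,ce=cv2.connectedComponentsWithStats(m3)
for i in range(1,k):
    if st[i,4]>300: print('dark',st[i],back(*ce[i]))
E
```

```text
205898.5 (206.26825714111328, 268.5595474243164) [ 45.37729263 123.37327576] (0, 609, 1040, 391)
43432.5 (164.51332473754883, 196.8278045654297) [28.45953941 30.4378643 ] (73, 183, 248, 231)
13548.0 (238.6887664794922, 218.05511856079102) [33.83750153 36.98110962] (110, 101, 674, 401)
75031.0 (213.5358428955078, 192.7931022644043) [36.62627792 43.17609406] (438, 86, 300, 346)
50525.5 (263.78189849853516, 194.02876663208008) [12.61964703 95.81155396] (943, 0, 97, 581)
dark [  452   162   182   233 13787] (np.float64(208.17449862189017), np.float64(194.59820392398638))
dark [ 151  251   99   95 7450] (np.float64(164.57270134228187), np.float64(196.7668120805369))
dark [ 760  765   88   66 2201] (np.float64(240.45317469332122), np.float64(258.2103305315766))
dark [    87    865    953    135 102823] (np.float64(215.4490234431985), np.float64(276.883922493022))
dark [  0 992  81   8 505] (np.float64(143.88997524752475), np.float64(284.08180693069306))
```

View pics/m.png

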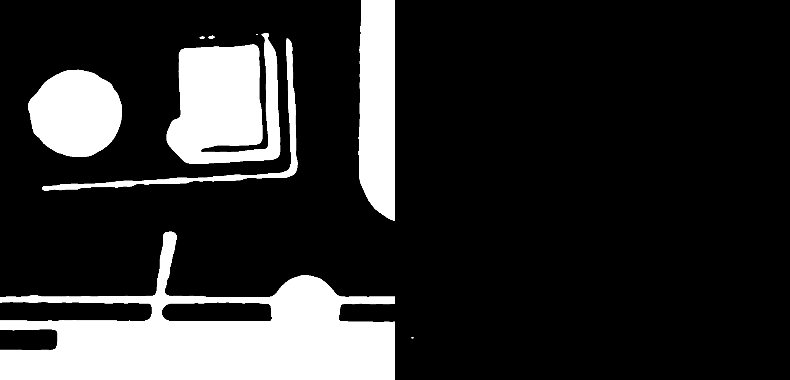

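```bash
python3 - <<'E'
from h import *
im=cv2.imread('pics/t1.png')
f=im[160:285,140:270].astype(np.float32); F=cv2.resize(f,None,fx=8,fy=8,interpolation=cv2.INTER_CUBIC)
br=cv2.GaussianBlur(F,(0,0),5).mean(2)
back=lambda u,v:((u+.5)/8-.5+140,(v+.5)/8-.5+160)
m=(br<158)
# plate left edge rows 140..280, right edge, top edge
def fit(pts,z,nm):
    W=np.array([onplane('top',*back(u,v),z)[:2] for u,v in pts]); c=W.mean(0); d=np.linalg.svd(W-c)[2][0]
    print(nm,c.round(4),'dir deg',np.degrees(np.arctan2(d[1],d[0])).round(2),'res',np.abs((W-c)@np.array([-d[1],d[0]])).max().round(4)); return c,d
L=[];R=[]
for v in range(140,280,6):
    row=np.where(m[v,440:740])[0]+440; L.append((row[0],v))
    # right edge: first run end
    run=row[0]
    seg=m[v,560:]; e=np.argmin(seg); R.append((560+e,v))
T=[]
for u in range(500,660,8):
    col=m[60:300,u]; c=np.where(col[40:])[0]; T.append((u,100+c[0]))
Bm=[]
for u in range(560,670,6):
    col=m[300:,u]; Bm.append((u,300+np.argmin(col)))
print(R[:3],T[:3],Bm[:3])
print('dp',onplane('top',164.57,196.77,0.041))
fit(L,.1,'plateL');fit(R,.1,'plateR');fit(T,.1,'plateT');fit(Bm,.1,'plateB')
B=[]
for u in range(150,700,20):
    c=np.argmin(br[430:520,u]); B.append((u,430+c))
fit(B,0,'base front')
# knob circle
k=(br<45).astype(np.uint8); n,l,st,ce=cv2.connectedComponentsWithStats(k)
for i in range(1,n):
    if st[i,4]>1000 and st[i,1]<500: print(st[i],back(*ce[i]),onplane('top',*back(*ce[i]),.143))
hs=cv2.cvtColor(im,cv2.COLOR_BGR2HSV); cm=cv2.inRange(hs,(100,120,20),(125,255,255)); cm[:200]=0
c,_=cv2.findContours(cm,0,1); k=max(c,key=cv2.contourArea); e=cv2.fitEllipse(k); print('cup',e, onplane('top',*e[0],.062), 'topcircle diam mm',e[1][0]*1.17/382)
E
```

```text
[(np.int64(683), 140), (np.int64(683), 146), (np.int64(682), 152)] [(500, np.int64(127)), (508, np.int64(126)), (516, np.int64(125))] [(560, np.int64(386)), (566, np.int64(384)), (572, np.int64(383))]
dp [0.58715691 0.22642436 0.041     ]
plateL [0.6127 0.1072] dir deg -176.77 res 0.0007
plateR [0.6128 0.0275] dir deg -178.24 res 0.001
plateT [0.6464 0.0686] dir deg -89.87 res 0.0079
plateB [0.547  0.0523] dir deg -88.9 res 0.0007
base front [0.5201 0.1473] dir deg -86.37 res 0.0166
[ 459  328   67   60 3017] (np.float64(201.04451856148492), np.float64(204.15704756380512)) [0.55157447 0.08902229 0.143     ]
cup ((323.044677734375, 245.283935546875), (16.51226806640625, 16.538084030151367), 173.66458129882812) [ 0.43626418 -0.26895967  0.062     ] topcircle diam mm 0.05057422418244846
```

```bash
cat > ov.py <<'E'
from h import *
import sys
dp=np.array([0.5872,0.2264]); yaw=np.radians(float(sys.argv[1])); dx=np.array([float(sys.argv[2]),float(sys.argv[3])])
c,s=np.cos(yaw),np.sin(yaw); R=np.array([[c,-s],[s,c]])
O=dp+dx-R@[0,.085]; print('origin',O,'gate',O+R@[0,-.075])
P=lambda x,y,z:(*(O+R@[x,y]),z)
def poly(cam,pts,im,z,x0,y0,k,closed=True):
    q=np.array([proj(cam,P(a,b,zz)) for a,b,zz in pts]); q=((q-[x0,y0]+.5)*k-.5).round().astype(int); cv2.polylines(im,[q.reshape(-1,1,2)],closed,(0,0,255),1)
for cam,fn,(x0,y0,x1,y1),k in(('top','t1.png',(140,160,250,232),7),('scene','s1.png',(200,165,300,235),7)):
    im=cv2.imread('pics/'+fn)[y0:y1,x0:x1]; im=cv2.resize(im,None,fx=k,fy=k,interpolation=cv2.INTER_CUBIC)
    g=np.array([(-30,16),(-11,16),(-11,-16),(11,-16),(30,-16),(11,-16),(11,16),(30,16)])*1e-3
    poly(cam,[(a,b-.075,.1) for a,b in g],im,0,x0,y0,k,False)
    poly(cam,[(a*.058,-.075+b*.048,.1) for a,b in((-1,-1),(1,-1),(1,1),(-1,1))],im,0,x0,y0,k)
    poly(cam,[(a*.075,b*.1375,.036) for a,b in((-1,-1),(1,-1),(1,1),(-1,1))],im,0,x0,y0,k)
    poly(cam,[(.042*np.cos(t),.085+.042*np.sin(t),.044) for t in np.linspace(0,6.28,40)],im,0,x0,y0,k)
    poly(cam,[(-.046+.016*np.cos(t),-.075+.024+.016*np.sin(t),.143) for t in np.linspace(0,6.28,40)],im,0,x0,y0,k)
    cv2.imwrite('pics/ov_%s_%s.png'%(cam,sys.argv[4]),im)
E
python3 ov.py 2.9 0 0 a
```

```text
origin [0.5915004  0.14150885] gate [0.59529487 0.0666049 ]
```

View pics/ov_top_a.png

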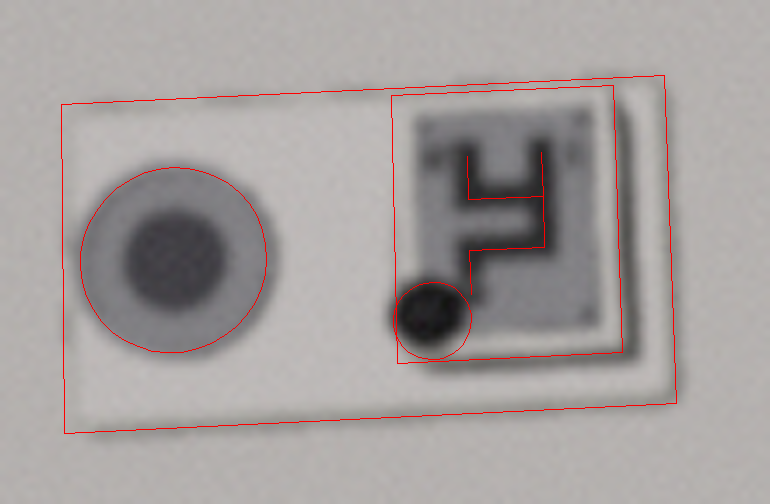

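View pics/ov_scene_a.png

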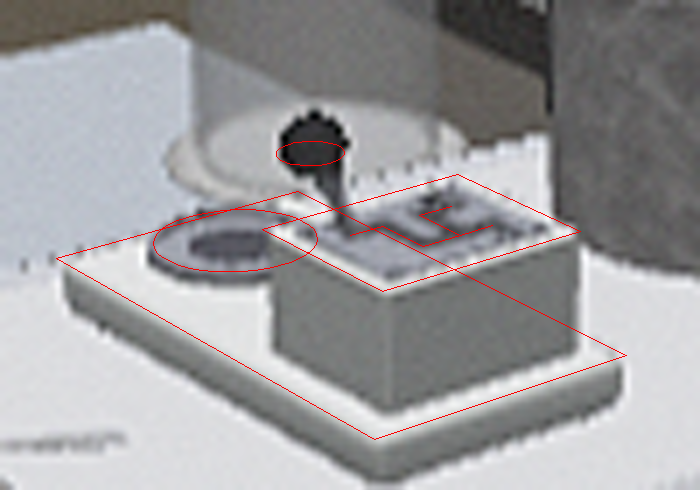

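```bash
python3 - <<'E'
from h import *
from scipy.optimize import least_squares
im=cv2.imread('pics/t1.png'); s=cv2.imread('pics/s1.png')
def mask(f,roi):
    x0,y0,x1,y1=roi; g=cv2.resize(f[y0:y1,x0:x1],None,fx=8,fy=8,interpolation=cv2.INTER_CUBIC).astype(float)
    g=cv2.GaussianBlur(g,(0,0),4); m=((g[:,:,0]-g[:,:,2])>35).astype(np.uint8)
    c,_=cv2.findContours(m,0,1); k=max(c,key=cv2.contourArea); return k, lambda u,v:((u+.5)/8-.5+x0,(v+.5)/8-.5+y0)
k,b=mask(im,(305,228,341,262)); e=cv2.fitEllipse(k); print(b(*e[0]),np.array(e[1])/8, onplane('top',*b(*e[0]),.062))
k2,b2=mask(s,(262,250,300,292)); x,y,w,h=cv2.boundingRect(k2); q=[b2(x,y),b2(x+w,y+h)]; print(q)
# base point in scene: bottom centre; rim centre
for X in((.436,-.269),(.438,-.27)):
  pts=np.array([proj('scene',(X[0]+r_*np.cos(t),X[1]+r_*np.sin(t),z)) for r_,z in((.032,.062),(.027,0)) for t in np.linspace(0,6.28,60)])
  print(X,pts.min(0),pts.max(0))
for n,m in(('mug',(393,257)),('sq',(240.5,261))): print(n,onplane('top',*m,.05))
E
```

```text
(322.7591953277588, 245.16926765441895) [17.32564735 17.8044014 ] [ 0.43660876 -0.26809482  0.062     ]
[(268.4375, 256.1875), (292.6875, 285.4375)]
(0.436, -0.269) [268.72534866 256.19744231] [292.61633948 287.19803445]
(0.438, -0.27) [269.55164167 256.13459158] [293.43650868 287.12632099]
mug [ 0.40147613 -0.48376214  0.05      ]
sq [ 0.3875533  -0.01689504  0.05      ]
```

```bash
python3 -m inch '[[0,0,0.08,-0.04,0,0,1],[0,0,0.08,-0.04,0,0,1],[0,0,0.08,-0.04,0,0,1],[0,0,0.08,-0.04,0,0,1],[0,0,0.08,-0.04,0,0,1],[0,0,0.08,-0.04,0,0,1],[0,0,0.08,-0.04,0,0,1],[0,0,0.08,-0.04,0,0,1],[0,0,0.08,-0.04,0,0,1],[0,0,0.08,-0.04,0,0,1]]'
```

```text
time: 0.93
eef_pos: [0.4428, 0.262, 0.2307]
tool_rot: [[-0.499, 0.867, -0.001], [0.867, 0.499, -0.0], [0.0, -0.001, -1.0]]
contact_force: [0.1, 0.4, 0.4]
finger_gap: 0.0849
```

```bash
python3 -m inch '[[0,0,0.08,-0.04,0,0,1],[0,0,0.08,-0.04,0,0,1],[0,0,0.08,-0.04,0,0,1],[0,0,0.08,-0.04,0,0,1],[0,0,0.08,-0.04,0,0,1],[0,0,0.08,-0.04,0,0,1],[0,0,0.08,-0.04,0,0,1],[0,0,0.08,-0.04,0,0,1],[0,0,0.08,-0.04,0,0,1],[0,0,0.08,-0.04,0,0,1]]'
cat > go.py <<'E'
# usage: go.py x y z [jaw_yaw_deg]: remaining error in tool axes
from h import *
import sys
o=r.get_obs(); R=np.array(o['tool_rot']); p=np.array(o['eef_pos']); t=np.array([float(a) for a in sys.argv[1:4]])
print('p',p.round(4),'jaw yaw',np.degrees(np.arctan2(R[1,1],R[0,1])).round(2),'j',np.round(o['joint_pos'],1),'F',np.round(o['contact_force'],1),'gap',round(o['finger_gap'],4),'t',round(o['time'],2))
from scipy.spatial.transform import Rotation as Ro
if len(sys.argv)>4:
    a=np.radians(float(sys.argv[4])); y=np.array([np.cos(a),np.sin(a),0]); z=np.array([0,0,-1.]); x=np.cross(y,z)
    print('turn',Ro.from_matrix(R.T@np.stack([x,y,z],1)).as_rotvec().round(4))
print('shift tool',(R.T@(t-p)).round(4))
E
python3 go.py .436 -.269 .15 -33
```

```text
time: 1.77
eef_pos: [0.5056, -0.1225, 0.2307]
tool_rot: [[0.274, 0.962, -0.001], [0.962, -0.274, 0.0], [-0.0, -0.001, -1.0]]
contact_force: [0.9, -0.8, 0.1]
finger_gap: 0.0853
p [ 0.5056 -0.1225  0.2307] jaw yaw -15.93 j [-13.6  16.1   3.3  77.2  -0.   92.3] F [ 0.9 -0.8  0.1] gap 0.0853 t 1.77
turn [-7.00e-04  2.00e-04  2.98e-01]
shift tool [-0.16   -0.0267  0.0807]
```

```bash
python3 -m inch '[[0,0,0.07,-0.038,-0.006,0.02,1],[0,0,0.07,-0.038,-0.006,0.02,1],[0,0,0.07,-0.038,-0.006,0.02,1],[0,0,0.07,-0.038,-0.006,0.02,1],[0,0,0,0,0,0,1],[0,0,0,0,0,0,1]]'
python3 go.py .436 -.269 .15 -33
```

```text
time: 2.27
eef_pos: [0.4283, -0.2481, 0.1528]
tool_rot: [[0.529, 0.848, -0.004], [0.848, -0.529, 0.002], [0.0, -0.004, -1.0]]
contact_force: [0.4, 0.2, 0.4]
finger_gap: 0.085
p [ 0.4283 -0.2481  0.1528] jaw yaw -31.97 j [-30.1  16.2  -8.5  65.5   0.   91.9] F [0.4 0.2 0.4] gap 0.085 t 2.27
turn [-0.0043 -0.      0.018 ]
shift tool [-0.0136  0.0176  0.0027]
```

```bash
python3 -m inch '[[-0.004,0,0,-0.007,0.009,0,1],[0,0,0,-0.0066,0.0086,0,1],[0,0,0,0,0,0.02,1],[0,0,0,0,0,0,1],[0,0,0,0,0,0,1]]'
python3 go.py .436 -.269 .022 -33; python3 - <<'E'
from h import *
a=snap('top','t2.png'); b=snap('scene','s2.png')
A=cv2.resize(a[215:275,285:365],None,fx=5,fy=5,interpolation=2); B=cv2.resize(b[200:300,240:330],None,fx=4.4,fy=3,interpolation=2)
cv2.imwrite('pics/c2.png',np.hstack([A,B[:300]])[:,:,::-1])
E
```

```text
time: 2.68
eef_pos: [0.4391, -0.2676, 0.1342]
tool_rot: [[0.525, 0.851, 0.002], [0.851, -0.525, -0.001], [0.0, 0.003, -1.0]]
contact_force: [1.0, 0.4, 0.1]
finger_gap: 0.0856
p [ 0.4391 -0.2676  0.1342] jaw yaw -31.64 j [-31.4  18.9  -7.7  63.2  -0.   90.3] F [1.  0.4 0.1] gap 0.0856 t 2.68
turn [ 0.0026 -0.      0.0237]
shift tool [-0.0028 -0.0022  0.1122]
```

View pics/c2.png

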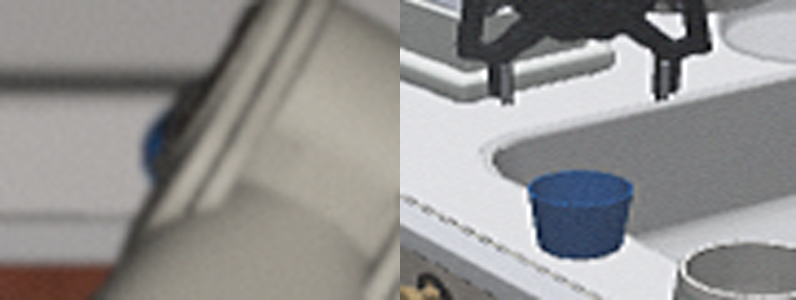

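```bash
python3 -m inch '[[0.002,0,0,-0.0014,-0.001,0.024,1],[0,0,0,-0.0014,-0.001,0.024,1],[0,0,0,0,0,0.024,1],[0,0,0,0,0,0.024,1],[0,0,0,0,0,0.022,1],[0,0,0,0,0,0,1],[0,0,0,0,0,0,1]]'
python3 go.py .436 -.269 .016 -31.6; python3 - <<'E'
from h import *
b=snap('scene','s3.png'); cv2.imwrite('pics/c3.png',cv2.resize(b[210:300,230:340],None,fx=6,fy=6,interpolation=2)[:,:,::-1])
E
```

```text
time: 3.37
eef_pos: [0.4355, -0.2691, 0.0164]
tool_rot: [[0.525, 0.851, 0.0], [0.851, -0.525, -0.0], [-0.0, 0.0, -1.0]]
contact_force: [-0.2, -0.1, 0.4]
finger_gap: 0.0853
p [ 0.4355 -0.2691  0.0164] jaw yaw -31.7 j [-31.7  26.5 -16.5  47.   -0.   90. ] F [-0.2 -0.1  0.4] gap 0.0853 t 3.37
turn [ 0.0002  0.     -0.0017]
shift tool [0.0004 0.0004 0.0004]
```

View pics/c3.png

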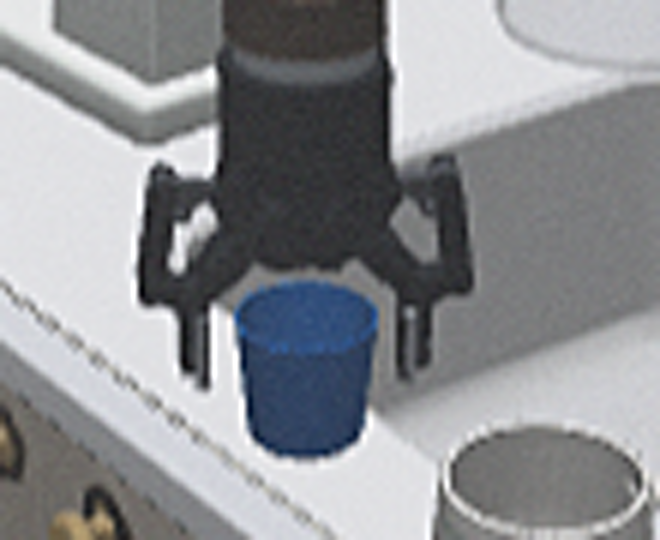

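```bash
python3 -m inch '[[0,0,0,0,0,0,0.3],[0,0,0,0,0,0,0.2],[0,0,0,0,0,0,0.1],[0,0,0,0,0,0,0],[0,0,0,0,0,0,0],[0,0,0,0,0,0,0],[0,0,0,0,0,0,0],[0,0,0,0,0,0,0]]'; python3 -m inch '[[0,0,0,0,0,-0.01,0],[0,0,0,0,0,-0.02,0],[0,0,0,0,0,-0.02,0],[0,0,0,0,0,0,0]]'
python3 go.py .587 .2265 .16 21.1; python3 - <<'E'
from h import *
b=snap('scene','s4.png'); cv2.imwrite('pics/c4.png',cv2.resize(b[190:300,230:340],None,fx=5,fy=5,interpolation=2)[:,:,::-1])
E
```

```text
time: 4.08
eef_pos: [0.4371, -0.2705, 0.0188]
tool_rot: [[0.526, 0.85, 0.005], [0.85, -0.526, -0.003], [0.0, 0.006, -1.0]]
contact_force: [-0.3, 0.2, 6.5]
finger_gap: 0.0614
time: 4.42
eef_pos: [0.4385, -0.2715, 0.0715]
tool_rot: [[0.526, 0.85, 0.009], [0.85, -0.526, -0.006], [-0.0, 0.011, -1.0]]
contact_force: [0.5, -0.2, 0.2]
finger_gap: 0.0615
p [ 0.4385 -0.2715  0.0715] jaw yaw -31.75 j [-31.8  22.4 -13.   54.   -0.   90. ] F [ 0.5 -0.2  0.2] gap 0.0615 t 4.42
turn [ 0.0098  0.0049 -0.9223]
shift tool [ 0.5016 -0.1348 -0.0899]
```

View pics/c4.png

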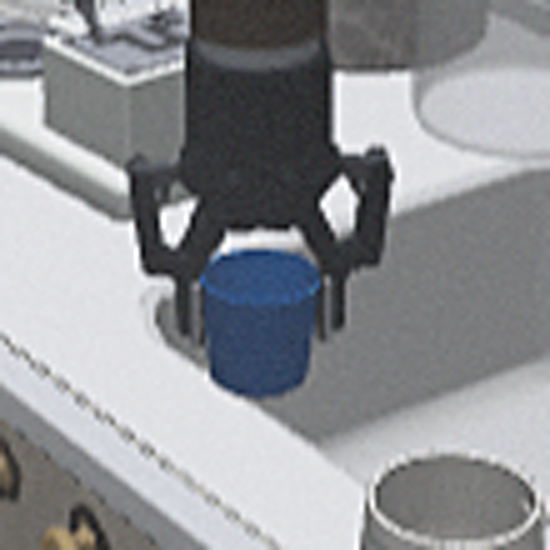

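```bash
python3 -m inch '[[0.01,0.005,0,0,0,-0.03,0],[0,0,0,0,0,-0.04,0],[0,0,0,0,0,-0.04,0],[0,0,0,0,0,-0.04,0],[0,0,0,0,0,-0.03,0],[0,0,-0.04,0.02,0,0,0],[0,0,-0.075,0.0385,0,0,0],[0,0,-0.075,0.0385,0,0,0],[0,0,-0.075,0.0385,0,0,0],[0,0,-0.075,0.0385,0,0,0]]'
python3 -m inch '[[0,0,-0.075,0.0385,0,0,0],[0,0,-0.075,0.0385,0,0,0],[0,0,-0.075,0.0385,0,0,0],[0,0,-0.075,0.0385,0,0,0],[0,0,-0.075,0.0385,0,0,0],[0,0,-0.075,0.0385,0,0,0],[0,0,-0.05,0.028,0,0,0],[0,0,0,0,0,0,0],[0,0,0,0,0,0,0]]'
python3 go.py .587 .2265 .16 21.1
```

```text
time: 5.3
eef_pos: [0.507, -0.1113, 0.2471]
tool_rot: [[0.21, 0.978, -0.005], [0.978, -0.21, 0.008], [0.007, -0.006, -1.0]]
contact_force: [0.9, -0.5, -0.8]
finger_gap: 0.0613
time: 6.05
eef_pos: [0.5054, 0.145, 0.2493]
tool_rot: [[-0.285, 0.958, -0.005], [0.958, 0.285, 0.008], [0.009, -0.003, -1.0]]
contact_force: [1.1, -0.4, 0.2]
finger_gap: 0.0613
p [0.5054 0.145  0.2493] jaw yaw 16.57 j [15.7 16.5  6.6 80.2  0.5 89.1] F [ 1.1 -0.4  0.2] gap 0.0613 t 6.05
turn [-0.0023 -0.009  -0.0791]
shift tool [0.054  0.1017 0.0895]
```

```bash
python3 -m inch '[[-0.002,-0.009,-0.08,0.018,0.03,0,0],[0,0,0,0.018,0.034,0,0],[0,0,0,0.014,0.03,0,0],[0,0,0,0,0.005,0.03,0],[0,0,0,0,0,0.03,0],[0,0,0,0,0,0.03,0],[0,0,0,0,0,0,0],[0,0,0,0,0,0,0]]'
python3 go.py .587 .2265 .075 21.1;  python3 - <<'E'
from h import *
b=snap('scene','s5.png'); cv2.imwrite('pics/c5.png',cv2.resize(b[140:250,170:300],None,fx=5,fy=5,interpolation=2)[:,:,::-1])
E
```

```text
time: 6.72
eef_pos: [0.5817, 0.2219, 0.1578]
tool_rot: [[-0.356, 0.935, -0.005], [0.935, 0.356, -0.002], [-0.0, -0.005, -1.0]]
contact_force: [0.3, -0.3, 0.7]
finger_gap: 0.0611
p [0.5817 0.2219 0.1578] jaw yaw 20.84 j [20.9 30.1 13.4 73.6  0.  90. ] F [ 0.3 -0.3  0.7] gap 0.0611 t 6.72
turn [-0.0051 -0.     -0.0045]
shift tool [0.0024 0.007  0.0828]
```

View pics/c5.png

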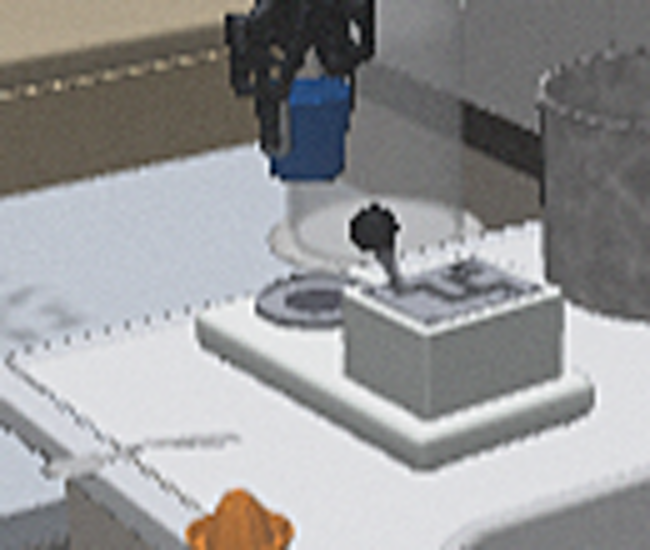

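```bash
python3 -m inch '[[-0.005,0,0,0.001,0.0035,0.018,0],[0,0,0,0.001,0.0035,0.018,0],[0,0,0,0,0,0.018,0],[0,0,0,0,0,0.018,0],[0,0,0,0,0,0.014,0],[0,0,0,0,0,0,0],[0,0,0,0,0,0,0]]'
python3 go.py .587 .2265 .0588 21.1;  python3 - <<'E'
from h import *
b=snap('scene','s6.png'); cv2.imwrite('pics/c6.png',cv2.resize(b[150:230,190:270],None,fx=7,fy=7,interpolation=2)[:,:,::-1])
E
```

```text
time: 7.35
eef_pos: [0.5904, 0.2284, 0.0759]
tool_rot: [[-0.357, 0.934, 0.008], [0.934, 0.357, 0.003], [0.0, 0.008, -1.0]]
contact_force: [0.4, -0.6, 0.4]
finger_gap: 0.0613
p [0.5904 0.2284 0.0759] jaw yaw 20.92 j [21.1 34.1  7.4 62.9  0.  90.2] F [ 0.4 -0.6  0.4] gap 0.0613 t 7.35
turn [ 0.0083 -0.0002 -0.0031]
shift tool [-0.0006 -0.004   0.0171]
```

View pics/c6.png

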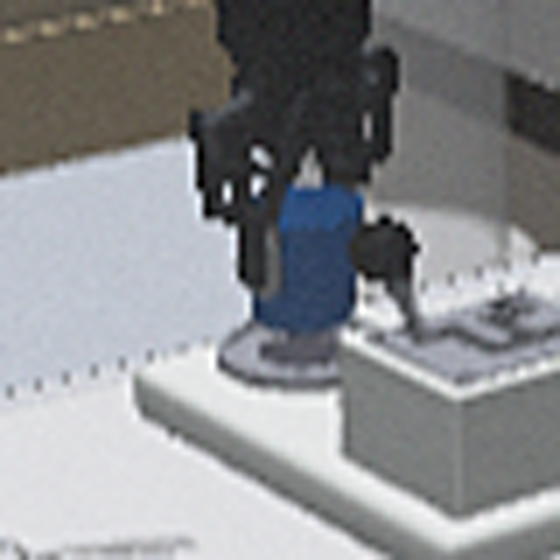

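```bash
python3 -m inch '[[0.004,0,0,0,-0.004,0.004,0],[0,0,0,0,0,0.005,0],[0,0,0,0,0,0.003,0],[0,0,0,0,0,0,0],[0,0,0,0,0,0,0],[0,0,0,0,0,0,0]]'
python3 go.py .587 .2265 .0588 21.1;  python3 - <<'E'
from h import *
b=snap('scene','s7.png'); cv2.imwrite('pics/c7.png',cv2.resize(b[150:230,190:270],None,fx=7,fy=7,interpolation=2)[:,:,::-1])
E
```

```text
time: 7.9
eef_pos: [0.5855, 0.2272, 0.0619]
tool_rot: [[-0.358, 0.934, 0.002], [0.934, 0.358, 0.001], [0.0, 0.002, -1.0]]
contact_force: [0.1, 0.0, 0.2]
finger_gap: 0.0615
p [0.5855 0.2272 0.0619] jaw yaw 20.98 j [21.2 34.5  6.  61.3  0.  90.2] F [0.1 0.  0.2] gap 0.0615 t 7.9
turn [ 0.0019 -0.0003 -0.0022]
shift tool [-0.0012  0.0012  0.0031]
```

View pics/c7.png

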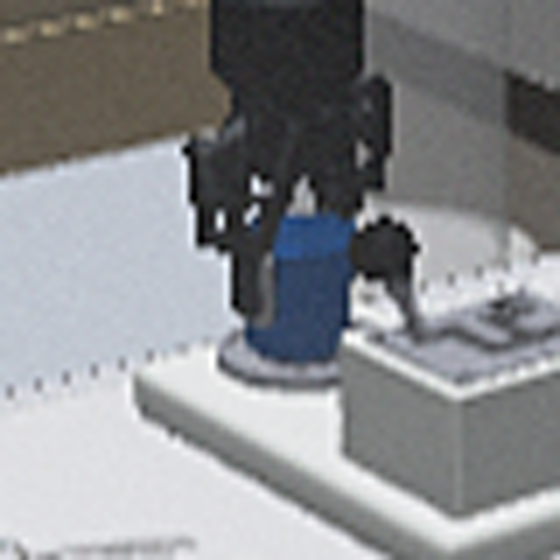

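```bash
python3 - <<'E'
from h import *
s=cv2.imread('pics/s1.png'); g=cv2.resize(s[180:210,212:245],None,fx=20,fy=20,interpolation=cv2.INTER_CUBIC); cv2.imwrite('pics/ring.png',g)
for X in((.587,.2265,.04),(.587,.2265,.044),(.5855,.2272,.0435)): print(proj('scene',X))
for z in(.044,.036):
  p=np.array([proj('scene',(.587+.0443*np.cos(t),.2265+.0443*np.sin(t),z)) for t in np.linspace(0,6.28,90)]); print(p.min(0),p.max(0))
p=np.array([proj('scene',(.5855+.027*np.cos(t),.2272+.027*np.sin(t),.0435)) for t in np.linspace(0,6.28,90)]); print('cup',p.min(0),p.max(0))
E
```

```text
(np.float64(233.11503703743747), np.float64(199.8535081237327))
(np.float64(233.0766117638039), np.float64(198.82172740489096))
(np.float64(232.62103740319856), np.float64(198.98331890518241))
[220.65882867 194.24503518] [245.45090331 203.61099024]
[220.757856   196.26948063] [245.5056553  205.71135122]
cup [225.05789225 196.16745861] [240.16733252 201.87867984]
```

View pics/ring.png

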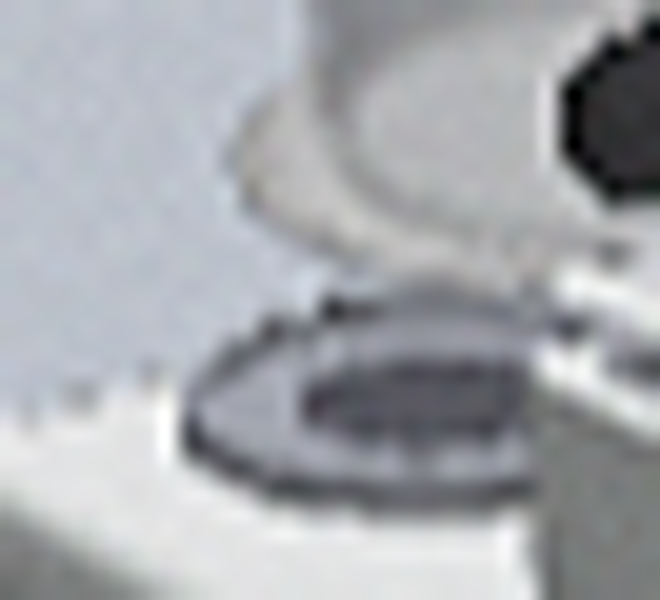

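```bash
python3 -m inch '[[0.002,0,0,-0.001,0.0012,0.0015,0],[0,0,0,0,0,0.0015,0],[0,0,0,0,0,0.001,0],[0,0,0,0,0,0,0],[0,0,0,0,0,0,0]]'; python3 go.py .587 .2265 .0588 21.1
```

```text
time: 8.37
eef_pos: [0.5874, 0.2267, 0.059]
tool_rot: [[-0.358, 0.934, 0.001], [0.934, 0.358, 0.001], [0.0, 0.001, -1.0]]
contact_force: [-1.5, 0.3, 5.7]
finger_gap: 0.0609
p [0.5874 0.2267 0.059 ] jaw yaw 20.97 j [21.1 34.9  6.1 61.2  0.  90.1] F [-1.5  0.3  5.7] gap 0.0609 t 8.37
turn [ 0.0013 -0.0002 -0.0023]
shift tool [-0.     -0.0005  0.0002]
```

```bash
python3 -m inch '[[0,0,0,0,0,0,0.5],[0,0,0,0,0,0,0.7],[0,0,0,0,0,0,0.9],[0,0,0,0,0,0,1],[0,0,0,0,0,0,1],[0,0,0,0,0,0,1]]'; python3 go.py .587 .2265 .0588 21.1;  python3 - <<'E'
from h import *
b=snap('scene','s8.png'); cv2.imwrite('pics/c8.png',cv2.resize(b[150:230,190:270],None,fx=7,fy=7,interpolation=2)[:,:,::-1])
E
```

```text
time: 8.87
eef_pos: [0.5868, 0.2266, 0.0576]
tool_rot: [[-0.358, 0.934, -0.001], [0.934, 0.358, 0.0], [0.0, -0.001, -1.0]]
contact_force: [0.9, 0.5, -0.2]
finger_gap: 0.0853
p [0.5868 0.2266 0.0576] jaw yaw 20.97 j [21.1 35.   6.1 61.1  0.  90.1] F [ 0.9  0.5 -0.2] gap 0.0853 t 8.87
turn [-0.0006 -0.0003 -0.0022]
shift tool [-0.0002  0.0002 -0.0012]
```

View pics/c8.png

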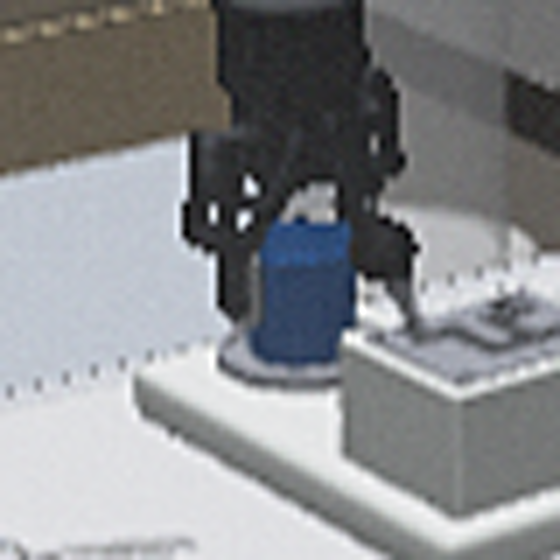

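Open and let go. Rise straight up and check from above.

```bash
python3 -m inch '[[0,0,0,0,0,-0.005,1],[0,0,0,0,0,-0.015,1],[0,0,0,0,0,-0.03,1],[0,0,0,0,0,-0.04,1],[0,0,0,0,0,-0.04,1],[0,0,0,0,0,-0.03,1],[0,0,0,0,-0.04,0,0],[0,0,0,0,-0.04,0,0],[0,0,0,0,-0.04,0,-1],[0,0,0,0,-0.04,0,-1]]';python3 -m inch '[[0,0,0,0,-0.04,0,-1],[0,0,0,0,-0.04,0,-1],[0,0,0,0,0,0,-1],[0,0,0,0,0,0,-1]]'; python3 go.py .55 .089 .25 0;  python3 - <<'E'
from h import *
b=snap('scene','s9.png'); a=snap('top','t9.png'); cv2.imwrite('pics/c9.png',np.hstack([cv2.resize(b[150:230,190:270],None,fx=5,fy=5,interpolation=2),cv2.resize(a[160:240,140:220],None,fx=5,fy=5,interpolation=2)])[:,:,::-1])
E
```

```text
time: 9.75
eef_pos: [0.4361, 0.1688, 0.2182]
tool_rot: [[-0.358, 0.934, 0.0], [0.934, 0.358, 0.001], [0.0, 0.001, -1.0]]
contact_force: [-0.2, -0.2, 0.4]
finger_gap: 0.0386
time: 10.08
eef_pos: [0.3607, 0.1399, 0.2184]
tool_rot: [[-0.358, 0.934, 0.0], [0.934, 0.358, 0.0], [0.0, 0.0, -1.0]]
contact_force: [0.2, -0.7, 0.1]
finger_gap: -0.0
p [0.3607 0.1399 0.2184] jaw yaw 20.97 j [ 21.2   1.3 -16.3  72.4   0.   90.2] F [ 0.2 -0.7  0.1] gap -0.0 t 10.08
turn [ 3.00e-04 -4.00e-04  3.66e-01]
shift tool [-0.1153  0.1585 -0.0315]
```

View pics/c9.png

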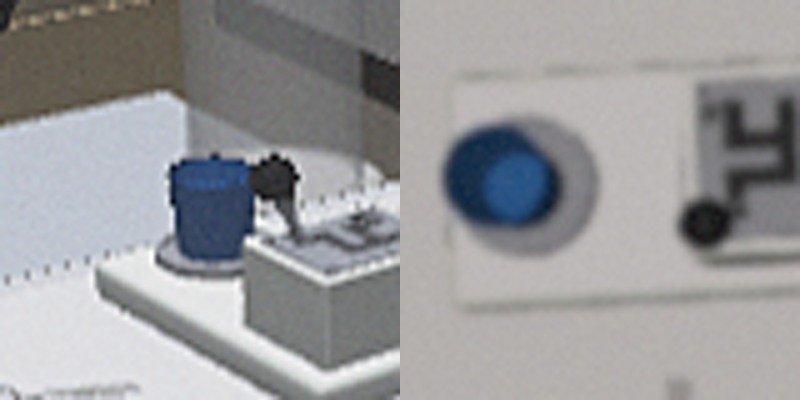

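```bash
python3 - <<'E'
from h import *
im=cv2.imread('pics/t9.png')
x0,y0=140,170; g=cv2.resize(im[y0:225,x0:195],None,fx=8,fy=8,interpolation=cv2.INTER_CUBIC).astype(float); g=cv2.GaussianBlur(g,(0,0),4)
m=((g[:,:,0]-g[:,:,2])>30).astype(np.uint8); c,_=cv2.findContours(m,0,1); k=max(c,key=cv2.contourArea); (cx,cy),rr=cv2.minEnclosingCircle(k); e=cv2.fitEllipse(k)
b=lambda u,v:((u+.5)/8-.5+x0,(v+.5)/8-.5+y0)
print(b(*e[0]),e[1][0]/8,e[1][1]/8,rr/4,onplane('top',*b(*e[0]),.102),onplane('top',*b(cx,cy),.102))
E
```

```text
(159.70223999023438, 195.08858108520508) 19.102680206298828 21.412511825561523 21.661767959594727 [0.58359301 0.22234567 0.102     ] [0.58305103 0.22178284 0.102     ]
```

```bash
python3 - <<'E'
from h import *
def dark(fn,roi,k=8):
    x0,y0,x1,y1=roi; g=cv2.resize(cv2.imread('pics/'+fn)[y0:y1,x0:x1],None,fx=k,fy=k,interpolation=cv2.INTER_CUBIC).astype(float); br=cv2.GaussianBlur(g,(0,0),3).mean(2)
    m=(br<75).astype(np.uint8); m=cv2.morphologyEx(m,cv2.MORPH_OPEN,cv2.getStructuringElement(2,(45,45)))
    c,_=cv2.findContours(m,0,1); q=max(c,key=cv2.contourArea); (u,v),rr=cv2.minEnclosingCircle(q); M=cv2.moments(q)
    print(fn,rr/k,'px'); u,v=M['m10']/M['m00'],M['m01']/M['m00']; return (u+.5)/k-.5+x0,(v+.5)/k-.5+y0
a=dark('t1.png',(188,192,214,216)); b=dark('s1.png',(232,175,258,196)); print(a,b)
A=[];B=[]
for c,p in(('top',a),('scene',b)):
    o,d=ray(viewer.get_calibration(c),*p); d/=np.linalg.norm(d); P=np.eye(3)-np.outer(d,d); A.append(P);B.append(P@o)
X=np.linalg.lstsq(np.vstack(A),np.hstack(B),rcond=None)[0]; print(X,[proj(c,X) for c in('top','scene')])
E
python3 -m inch '[[0,0,-0.12,0,0.008,-0.004,0.6],[0,0,-0.12,0,0.008,-0.004,0.6],[0,0,-0.12,0,0.008,-0.004,0.6],[0,0,-0.12,0,0,-0.004,0.6],[0,0,-0.12,0,0,-0.004,0.6],[0,0,-0.12,0,0,-0.004,0.6],[0,0,-0.12,0,0,-0.004,0.6],[0,0,-0.12,0,0,0,0.6],[0,0,-0.12,0,0,0,0.6],[0,0,-0.12,0,0,0,0.6]]'
python3 go.py .55 .089 .22 92.9
```

```text
t1.png 5.26078987121582 px
s1.png 4.541468620300293 px
(201.0761770557029, 204.09890767757148) (244.2202445652174, 185.4598052536232)
[0.55082779 0.08878391 0.1455193 ] [(np.float64(200.9378207020311), np.float64(204.30922449197715)), (np.float64(244.44083990548225), np.float64(185.45663482852223))]
time: 11.02
eef_pos: [0.3859, 0.1526, 0.2462]
tool_rot: [[-1.0, -0.001, 0.001], [-0.001, 1.0, 0.001], [-0.001, 0.001, -1.0]]
contact_force: [0.2, -0.5, -0.0]
finger_gap: 0.0684
p [0.3859 0.1526 0.2462] jaw yaw 90.07 j [21.6  3.7 -9.5 76.7  0.  21.5] F [ 0.2 -0.5 -0. ] gap 0.0684 t 11.02
turn [ 0.0006  0.0008 -0.0495]
shift tool [-0.164  -0.0638  0.0263]
```

```bash
python3 -m inch '[[0,0,-0.048,-0.036,-0.014,0,0.6],[0,0,0,-0.036,-0.014,0.005,0.6],[0,0,0,-0.036,-0.014,0.005,0.6],[0,0,0,-0.036,-0.014,0.005,0.6],[0,0,0,-0.02,-0.008,0.01,0.6],[0,0,0,0,0,0,0.6],[0,0,0,0,0,0,0.6]]'
python3 go.py .5505 .0885 .19 92.9
```

```text
time: 11.6
eef_pos: [0.5514, 0.0928, 0.2188]
tool_rot: [[-0.999, -0.042, -0.003], [-0.042, 0.999, -0.0], [0.003, 0.0, -1.0]]
contact_force: [-0.2, 0.5, 0.5]
finger_gap: 0.0682
p [0.5514 0.0928 0.2188] jaw yaw 92.39 j [ 9.5 21.   8.4 77.6  0.   7.2] F [-0.2  0.5  0.5] gap 0.0682 t 11.6
turn [ 0.0001 -0.0031 -0.0089]
shift tool [ 0.001  -0.0043  0.0288]
```

```bash
python3 -m inch '[[0,0,-0.009,0.001,-0.0043,0,0.6],[0,0,0,0,0,0.025,0.6],[0,0,0,0,0,0.025,0.6],[0,0,0,0,0,0.025,0.6],[0,0,0,0,0,0.019,0.5],[0,0,0,0,0,0,0.4],[0,0,0,0,0,0,0.4]]'
python3 go.py .5505 .0885 .124 92.9;  python3 - <<'E'
from h import *
b=snap('scene','s10.png'); a=snap('top','t10.png'); cv2.imwrite('pics/c10.png',np.hstack([cv2.resize(b[130:230,200:300],None,fx=6,fy=6,interpolation=2)])[:,:,::-1])
E
```

```text
time: 12.18
eef_pos: [0.5481, 0.0893, 0.1271]
tool_rot: [[-0.999, -0.053, -0.002], [-0.053, 0.999, -0.0], [0.002, 0.0, -1.0]]
contact_force: [0.2, 0.8, 0.9]
finger_gap: 0.0598
p [0.5481 0.0893 0.1271] jaw yaw 93.06 j [ 9.2 23.8 -1.6 64.8  0.   6.2] F [0.2 0.8 0.9] gap 0.0598 t 12.18
turn [ 0.0001 -0.0017  0.0028]
shift tool [-0.0024 -0.0009  0.0031]
```

View pics/c10.png

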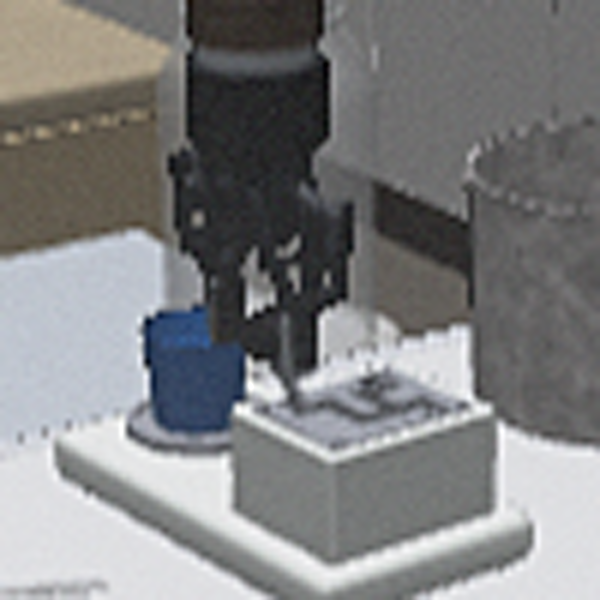

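```bash
python3 -m inch '[[0,0,0,-0.002,-0.001,0.002,0.1],[0,0,0,0,0,0,0],[0,0,0,0,0,0,-0.2],[0,0,0,0,0,0,-0.3],[0,0,0,0,0,0,-0.4],[0,0,0,0,0,0,-0.4],[0,0,0,0,0,0,-0.4]]'
python3 go.py .5505 .0885 .124 92.9
```

```text
time: 12.87
eef_pos: [0.5517, 0.0895, 0.1262]
tool_rot: [[-0.999, -0.053, 0.002], [-0.053, 0.999, 0.003], [-0.002, 0.003, -1.0]]
contact_force: [-0.9, 4.2, 5.1]
finger_gap: 0.0294
p [0.5517 0.0895 0.1262] jaw yaw 93.05 j [ 9.1 24.  -1.3 64.6  0.2  6.1] F [-0.9  4.2  5.1] gap 0.0294 t 12.87
turn [0.003  0.0017 0.0026]
shift tool [ 0.0013 -0.0009  0.0022]
```

```bash
python3 -m inch '[[0,0,0,0,0,0,0.1],[0,0,0,0,0,0,0.1],[0,0,0,0,-0.001,0.003,0.1],[0,0,0,0,0,0.003,0.1],[0,0,0,0,0,0,-0.1],[0,0,0,0,0,0,-0.3],[0,0,0,0,0,0,-0.4],[0,0,0,0,0,0,-0.4],[0,0,0,0,0,0,-0.4]]'
python3 go.py .5505 .0885 .12 92.9;  python3 - <<'E'
from h import *
b=snap('scene','s11.png'); a=snap('top','t11.png'); cv2.imwrite('pics/c11.png',np.hstack([cv2.resize(b[160:220,215:285],None,fx=8,fy=8,interpolation=2)])[:,:,::-1])
E
```

```text
time: 13.62
eef_pos: [0.5504, 0.0891, 0.1187]
tool_rot: [[-0.999, -0.054, -0.002], [-0.054, 0.999, 0.004], [0.002, 0.005, -1.0]]
contact_force: [-2.0, 6.7, 1.6]
finger_gap: 0.0296
p [0.5504 0.0891 0.1187] jaw yaw 93.08 j [ 9.1 24.4 -1.9 63.8  0.3  6. ] F [-2.   6.7  1.6] gap 0.0296 t 13.62
turn [ 0.0046 -0.0018  0.0032]
shift tool [-0.     -0.0006 -0.0013]
```

View pics/c11.png

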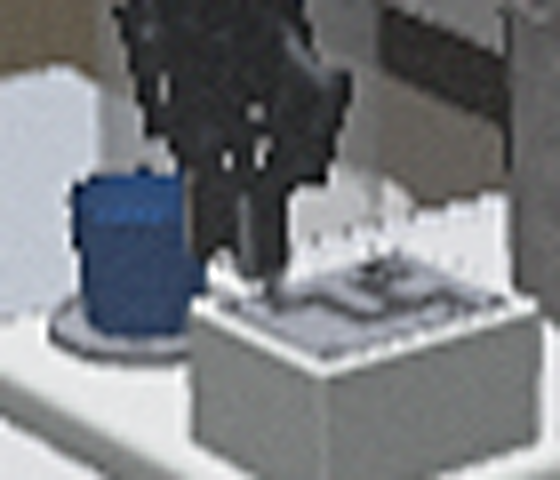

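```bash
cat > gt.py <<'E'
# tool position as ball in gate frame, shift to ball target (mm)
from h import *
import sys
o=r.get_obs(); R=np.array(o['tool_rot']); p=np.array(o['eef_pos']); G=np.array([.5953,.0666]); a=np.radians(2.9); M=np.array([[np.cos(a),-np.sin(a)],[np.sin(a),np.cos(a)]])
g=M.T@(p[:2]-G); print('ball gate mm',(g*1e3).round(1),'z',p[2].round(4),'F gate',(M.T@o['contact_force'][:2]).round(1),o['contact_force'][2].round(1),'gap',round(o['finger_gap'],4),'t',round(o['time'],2))
x,y=float(sys.argv[1]),float(sys.argv[2]); b=140/np.linalg.norm([x,y,85])*np.array([x,y,85]); t=np.array([*(G+M@b[:2]*1e-3),.1187+(b[2]-130)/1e3])
print('target',b.round(1),'shift tool mm',(R.T@(t-p)*1e3).round(1))
E
python3 -m inch '[[0,0,0,-0.004,0,-0.001,-0.4],[0,0,0,-0.006,0,-0.0015,-0.4],[0,0,0,-0.006,0.0005,-0.0015,-0.4],[0,0,0,-0.006,0.0005,-0.0015,-0.4],[0,0,0,0,0,0,-0.4],[0,0,0,0,0,0,-0.4]]'; python3 gt.py -11 16
```

```text
time: 14.22
eef_pos: [0.5732, 0.0896, 0.1243]
tool_rot: [[-0.999, -0.053, -0.0], [-0.053, 0.999, 0.001], [0.0, 0.001, -1.0]]
contact_force: [-1.0, 1.4, 2.4]
finger_gap: 0.0293
ball gate mm [-20.9  24.1] z 0.1243 F gate [-1.   1.4] 2.4 gap 0.0293 t 14.22
target [-17.7  25.7 136.5] shift tool mm [-3.2  1.6 -0.8]
```

```bash
python3 -m inch '[[0,0,0,-0.003,0.001,-0.001,-0.4],[0,0,0,0,0,0,-0.4],[0,0,0,0,-0.004,0,-0.4],[0,0,0,0,-0.005,-0.0005,-0.4],[0,0,0,0,0,0,-0.4]]'; python3 gt.py -11 -16;  python3 - <<'E'
from h import *
b=snap('scene','s12.png'); cv2.imwrite('pics/c12.png',np.hstack([cv2.resize(b[160:220,215:285],None,fx=8,fy=8,interpolation=2)])[:,:,::-1])
E
```

```text
time: 14.63
eef_pos: [0.5768, 0.0808, 0.1264]
tool_rot: [[-0.999, -0.052, 0.001], [-0.052, 0.999, 0.0], [-0.001, 0.0, -1.0]]
contact_force: [-2.4, 0.2, 3.1]
finger_gap: 0.0294
ball gate mm [-17.8  15.2] z 0.1264 F gate [-2.4  0.3] 3.1 gap 0.0294 t 14.63
target [-17.7 -25.7 136.5] shift tool mm [ -0.  -40.8   1.2]
```

View pics/c12.png

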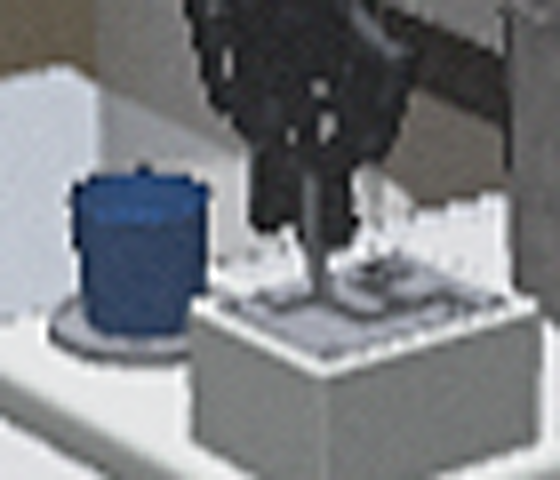

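```bash
python3 -m inch '[[0,0,0,0,-0.006,-0.0005,-0.4],[0,0,0,0,-0.006,-0.0005,-0.4],[0,0,0,0,-0.006,0,-0.4],[0,0,0,0,-0.006,0.0005,-0.4],[0,0,0,0,-0.006,0.0005,-0.4],[0,0,0,0,-0.006,0.0005,-0.4],[0,0,0,0,-0.004,0.0005,-0.4],[0,0,0,0,0,0,-0.4],[0,0,0,0,0,0,-0.4]]'; python3 gt.py -11 -16
```

```text
time: 15.43
eef_pos: [0.5797, 0.0433, 0.1255]
tool_rot: [[-0.999, -0.053, 0.002], [-0.053, 0.999, 0.006], [-0.002, 0.006, -1.0]]
contact_force: [-1.5, 7.0, 3.5]
finger_gap: 0.0296
ball gate mm [-16.8 -22.5] z 0.1255 F gate [-1.2  7.1] 3.5 gap 0.0296 t 15.43
target [-17.7 -25.7 136.5] shift tool mm [ 0.9 -3.2  0.3]
```

```bash
python3 -m inch '[[0,0,0,-0.004,0,0,-0.4],[0,0,0,-0.005,0,-0.0005,-0.4],[0,0,0,-0.005,0,-0.0005,-0.4],[0,0,0,0,0,0,-0.4]]'; python3 gt.py 11 -16
```

```text
time: 15.77
eef_pos: [0.592, 0.0395, 0.1251]
tool_rot: [[-0.999, -0.05, -0.003], [-0.05, 0.999, -0.004], [0.003, -0.004, -1.0]]
contact_force: [-2.5, -3.7, 2.0]
finger_gap: 0.0294
ball gate mm [ -4.7 -26.9] z 0.1251 F gate [-2.6 -3.6] 2.0 gap 0.0294 t 15.77
target [ 17.7 -25.7 136.5] shift tool mm [-22.3   1.2  -0.2]
```

```bash
python3 -m inch '[[0,0,0,-0.006,0,0,-0.4],[0,0,0,-0.006,0.0005,0,-0.4],[0,0,0,-0.006,0,0,-0.4],[0,0,0,-0.005,0,0,-0.4],[0,0,0,-0.005,0,0.001,-0.4],[0,0,0,-0.005,0,0.0012,-0.4],[0,0,0,-0.005,0,0.0012,-0.4],[0,0,0,0,0,0,-0.4]]'; python3 gt.py 30 -16
```

```text
time: 16.43
eef_pos: [0.6324, 0.0445, 0.1225]
tool_rot: [[-0.999, -0.051, 0.002], [-0.051, 0.999, 0.0], [-0.002, 0.0, -1.0]]
contact_force: [0.1, -1.7, 0.8]
finger_gap: 0.0283
ball gate mm [ 35.9 -24. ] z 0.1225 F gate [ 0.  -1.7] 0.8 gap 0.0283 t 16.43
target [ 45.9 -24.5 130. ] shift tool mm [-10.   -0.5   3.8]
```

```bash
python3 -m inch '[[0,0,0,-0.004,0,0.0015,-0.4],[0,0,0,-0.004,0,0.0015,-0.4],[0,0,0,-0.002,0,0.001,-0.4],[0,0,0,0,0,0,-0.4],[0,0,0,0,0,0,-0.4]]'; python3 gt.py 30 -16;  python3 - <<'E'
from h import *
b=snap('scene','s13.png'); cv2.imwrite('pics/c13.png',np.hstack([cv2.resize(b[160:220,215:285],None,fx=8,fy=8,interpolation=2)])[:,:,::-1])
E
```

```text
time: 16.85
eef_pos: [0.6403, 0.0455, 0.1178]
tool_rot: [[-0.999, -0.053, -0.001], [-0.053, 0.999, 0.001], [0.001, 0.001, -1.0]]
contact_force: [-0.1, -0.1, 0.1]
finger_gap: 0.0258
ball gate mm [ 43.9 -23.3] z 0.1178 F gate [-0.1 -0.1] 0.1 gap 0.0258 t 16.85
target [ 45.9 -24.5 130. ] shift tool mm [-2.  -1.2 -0.8]
```

View pics/c13.png

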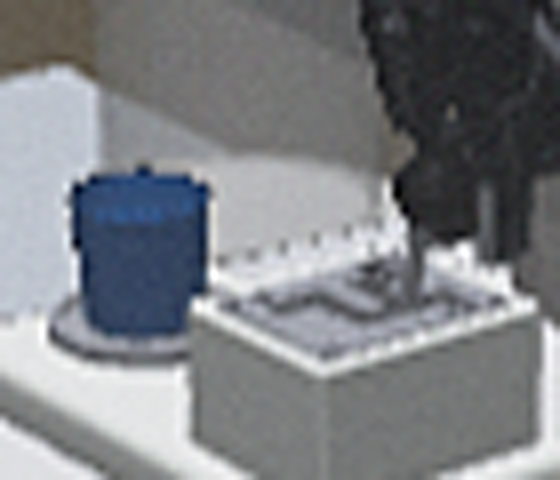

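```bash
python3 - <<'E'
from h import *
G=np.array([.5953,.0666]);a=np.radians(2.9); M=np.array([[np.cos(a),-np.sin(a)],[np.sin(a),np.cos(a)]])
for z in(.145,.148,.1515):
    p=onplane('scene',215+(430.5/8)-.5,160+(195.5/8)-.5,z); print(z,p,(M.T@(p[:2]-G)*1e3).round(1))
a_=snap('top','t13.png'); cv2.imwrite('pics/c13t.png',np.hstack([cv2.resize(a_[160:240,160:260],None,fx=7,fy=7,interpolation=2)])[:,:,::-1])
E
```

```text
0.145 [0.62291343 0.05600113 0.145     ] [ 27. -12.]
0.148 [0.61835618 0.04943177 0.148     ] [ 22.2 -18.3]
0.1515 [0.61303938 0.04176752 0.1515    ] [ 16.5 -25.7]
```

View pics/c13t.png

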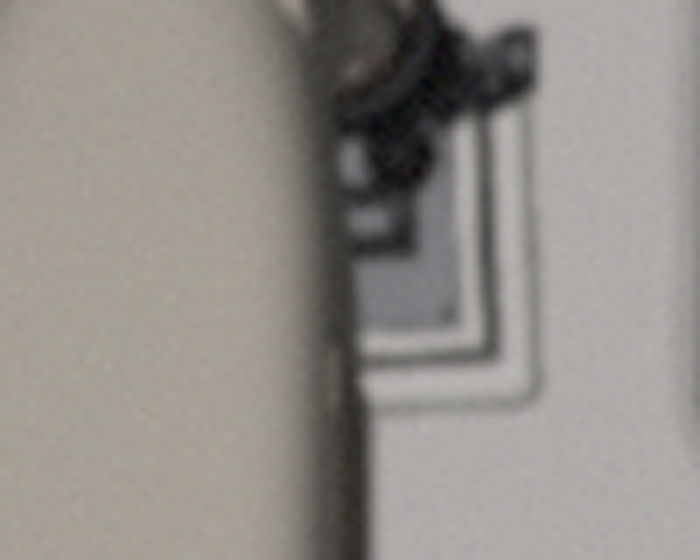

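```bash
python3 -m inch '[[0,0,0,0,0,-0.03,-0.4],[0,0,0,0,0,-0.03,-1],[0,0,0,0.02,0,0,-1],[0,0,0,0.021,-0.001,0,-1],[0,0,0,0.021,0,0,-1],[0,0,0,0,0,0.024,-1],[0,0,0,0,0,0.024,-1],[0,0,0,0,0,0,-1]]'; python3 gt.py 30 -16;  python3 - <<'E'
from h import *
b=snap('scene','s14.png'); cv2.imwrite('pics/c14.png',np.hstack([cv2.resize(b[160:220,215:285],None,fx=8,fy=8,interpolation=2)])[:,:,::-1])
E
```

```text
time: 17.62
eef_pos: [0.575, 0.0408, 0.1264]
tool_rot: [[-0.999, -0.052, -0.008], [-0.052, 0.999, -0.0], [0.008, 0.0, -1.0]]
contact_force: [-1.0, -0.3, -1.0]
finger_gap: 0.0001
ball gate mm [-21.6 -24.8] z 0.1264 F gate [-1.  -0.3] -1.0 gap 0.0001 t 17.62
target [ 45.9 -24.5 130. ] shift tool mm [-67.5   0.2   7.2]
```

View pics/c14.png

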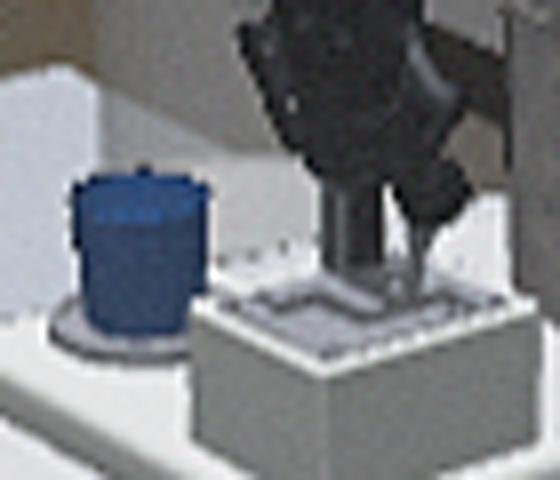

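```bash
python3 -m inch '[[0,0,0,-0.006,0,0,-1],[0,0,0,-0.006,0,0,-1],[0,0,0,-0.006,0,0,-1],[0,0,0,-0.006,0,0,-1],[0,0,0,-0.005,0,0,-1],[0,0,0,-0.004,0,0,-1],[0,0,0,0,0,0,-1],[0,0,0,0,0,0,-1]]'; python3 gt.py 30 -16;  python3 - <<'E'
from h import *
b=snap('scene','s15.png'); cv2.imwrite('pics/c15.png',np.hstack([cv2.resize(b[160:220,215:285],None,fx=8,fy=8,interpolation=2)])[:,:,::-1])
E
```

```text
time: 18.33
eef_pos: [0.6128, 0.043, 0.1306]
tool_rot: [[-0.999, -0.052, 0.002], [-0.052, 0.999, 0.001], [-0.002, 0.001, -1.0]]
contact_force: [0.6, 0.1, -0.9]
finger_gap: -0.0002
ball gate mm [ 16.2 -24.4] z 0.1306 F gate [0.6 0.1] -0.9 gap -0.0002 t 18.33
target [ 45.9 -24.5 130. ] shift tool mm [-29.6  -0.1  12. ]
```

View pics/c15.png

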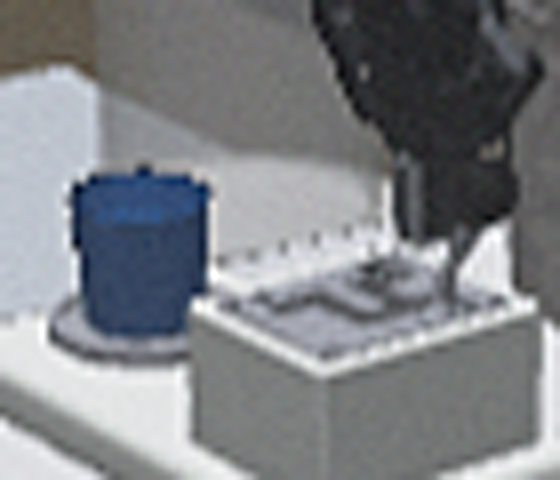

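```bash
python3 -m inch '[[0,0,0,-0.002,0,0,-1],[0,0,0,-0.002,0,0,-1],[0,0,0,-0.002,0,0,-1],[0,0,0,0,0,0,-1]]'; python3 gt.py 30 -16
```

```text
time: 18.72
eef_pos: [0.6179, 0.0432, 0.1303]
tool_rot: [[-0.999, -0.052, -0.0], [-0.052, 0.999, 0.0], [0.0, 0.0, -1.0]]
contact_force: [-1.5, 0.4, -0.2]
finger_gap: 0.0002
ball gate mm [ 21.3 -24.5] z 0.1303 F gate [-1.4  0.5] -0.2 gap 0.0002 t 18.72
target [ 45.9 -24.5 130. ] shift tool mm [-24.5  -0.   11.6]
```

```bash
python3 -m inch '[[0,0,0,-0.002,0,0,-1],[0,0,0,-0.002,0,0,-1],[0,0,0,0,0,0,-1]]'; python3 gt.py 30 -16;  python3 - <<'E'
from h import *
b=snap('scene','s16.png'); cv2.imwrite('pics/c16.png',np.hstack([cv2.resize(b[160:220,215:285],None,fx=8,fy=8,interpolation=2)])[:,:,::-1])
E
```

```text
time: 18.97
eef_pos: [0.6214, 0.0432, 0.1301]
tool_rot: [[-0.999, -0.052, -0.001], [-0.052, 0.999, 0.0], [0.001, 0.0, -1.0]]
contact_force: [-2.1, 0.0, -0.5]
finger_gap: 0.0
ball gate mm [ 24.9 -24.7] z 0.1301 F gate [-2.1  0.2] -0.5 gap 0.0 t 18.97
target [ 45.9 -24.5 130. ] shift tool mm [-21.    0.2  11.4]
```

View pics/c16.png

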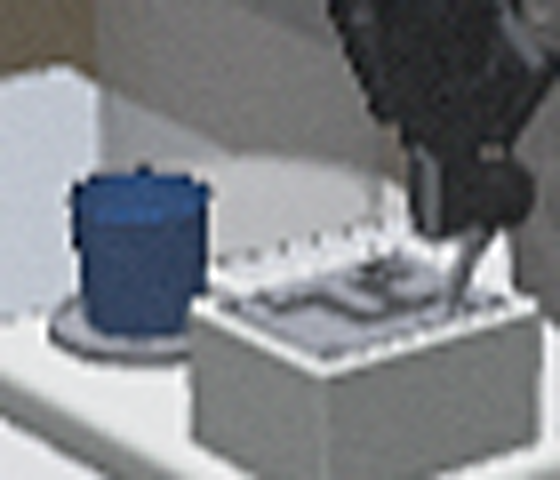

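```bash
python3 - <<'E'
from h import *
G=np.array([.5953,.0666]);a=np.radians(2.9); M=np.array([[np.cos(a),-np.sin(a)],[np.sin(a),np.cos(a)]])
for g in((46,-24,.143),(40,-24,.147)):
    print(g,(np.array(proj('scene',(*(G+M@np.array(g[:2])*1e-3),g[2])))-[215,160]+.5)*8)
E
python3 -m inch '[[0,0,0,-0.002,0,0,-1],[0,0,0,-0.002,0,0,-1],[0,0,0,0,0,0,-1]]'; python3 gt.py 30 -16
```

```text
(46, -24, 0.143) [484.74785902 197.96306787]
(40, -24, 0.147) [473.31104441 192.05098738]
time: 19.27
eef_pos: [0.6226, 0.0433, 0.1298]
tool_rot: [[-0.999, -0.052, -0.007], [-0.052, 0.999, 0.0], [0.007, 0.0, -1.0]]
contact_force: [-8.9, -0.0, 2.9]
finger_gap: -0.0003
ball gate mm [ 26.1 -24.7] z 0.1298 F gate [-8.9  0.4] 2.9 gap -0.0003 t 19.27
target [ 45.9 -24.5 130. ] shift tool mm [-19.8   0.2  11. ]
```

```bash
python3 -m inch '[[0,0,0,0.004,0,0,-1],[0,0,0,0.004,0,0,-1],[0,0,0,0,0,0,-1],[0,0,0,0,0,0,-1],[0,0,0,0,0,0,-1],[0,0,0,0,0,0,-1],[0,0,0,0,0,0,-1],[0,0,0,0,0,0,-1],[0,0,0,0,0,0,-1],[0,0,0,0,0,0,-1]]';python3 -m inch '[[0,0,0,0,0,0,-1],[0,0,0,0,0,0,-1],[0,0,0,0,0,0,-1],[0,0,0,0,0,0,-1],[0,0,0,0,0,0,-1],[0,0,0,0,0,0,-1]]'; python3 gt.py 30 -16;  python3 - <<'E'
from h import *
b=snap('scene','s17.png'); cv2.imwrite('pics/c17.png',np.hstack([cv2.resize(b[160:220,215:285],None,fx=8,fy=8,interpolation=2)])[:,:,::-1])
E
```

```text
time: 20.1
eef_pos: [0.6176, 0.043, 0.1303]
tool_rot: [[-0.999, -0.052, -0.0], [-0.052, 0.999, 0.0], [0.0, 0.0, -1.0]]
contact_force: [0.2, 1.0, -0.1]
finger_gap: -0.0001
time: 20.6
eef_pos: [0.6176, 0.043, 0.1304]
tool_rot: [[-0.999, -0.052, -0.0], [-0.052, 0.999, 0.0], [0.0, 0.0, -1.0]]
contact_force: [-0.2, -0.3, 0.0]
finger_gap: -0.0001
ball gate mm [ 21.  -24.7] z 0.1304 F gate [-0.2 -0.3] 0.0 gap -0.0001 t 20.6
target [ 45.9 -24.5 130. ] shift tool mm [-24.8   0.2  11.7]
```

View pics/c17.png

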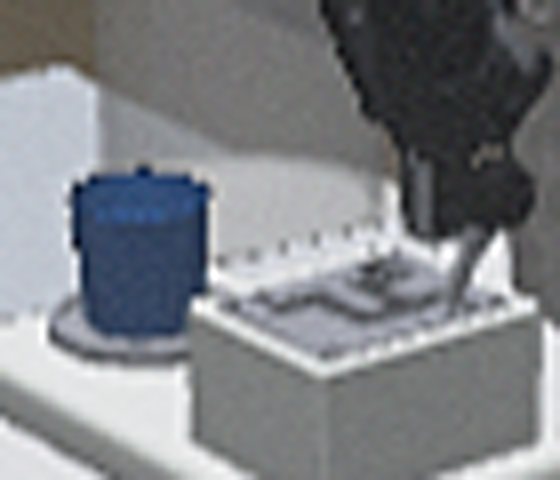

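```bash
python3 -m inch '[[0,0,0,0.003,0,-0.02,-1],[0,0,0,0,0,-0.04,0.2],[0,0,0,-0.016,0,-0.005,0.3],[0,0,0,-0.016,0,0,0.3],[0,0,0,0,0,0,0.3],[0,0,0,0,0,0,0.3]]'; python3 gt.py 31.5 -16
```

```text
time: 21.15
eef_pos: [0.6466, 0.0444, 0.1948]
tool_rot: [[-0.999, -0.052, -0.001], [-0.052, 0.999, 0.0], [0.001, 0.0, -1.0]]
contact_force: [0.1, -0.2, -0.4]
finger_gap: 0.0558
ball gate mm [ 50.1 -24.7] z 0.1948 F gate [ 0.1 -0.2] -0.4 gap 0.0558 t 21.15
target [ 47.9 -24.3 129.3] shift tool mm [ 2.1  0.4 76.9]
```

```bash
python3 -m inch '[[0,0,0,0.001,0,0.026,0.3],[0,0,0,0,0,0.026,0.3],[0,0,0,0,0,0.026,0.3],[0,0,0,0,0,0,0.1],[0,0,0,0,0,0,-0.1],[0,0,0,0,0,0,-0.4],[0,0,0,0,0,0,-0.4],[0,0,0,0,0,0,-0.4],[0,0,0,0,0,0,-0.4]]'; python3 gt.py 11 -16;  python3 - <<'E'
from h import *
b=snap('scene','s18.png'); cv2.imwrite('pics/c18.png',np.hstack([cv2.resize(b[160:220,215:285],None,fx=8,fy=8,interpolation=2)])[:,:,::-1])
E
```

```text
time: 21.9
eef_pos: [0.6449, 0.0437, 0.118]
tool_rot: [[-0.999, -0.052, -0.001], [-0.052, 0.999, -0.001], [0.001, -0.001, -1.0]]
contact_force: [-3.9, -3.6, -2.9]
finger_gap: 0.0297
ball gate mm [ 48.3 -25.3] z 0.118 F gate [-4.1 -3.4] -2.9 gap 0.0297 t 21.9
target [ 17.7 -25.7 136.5] shift tool mm [30.7 -0.3 -7.2]
```

View pics/c18.png

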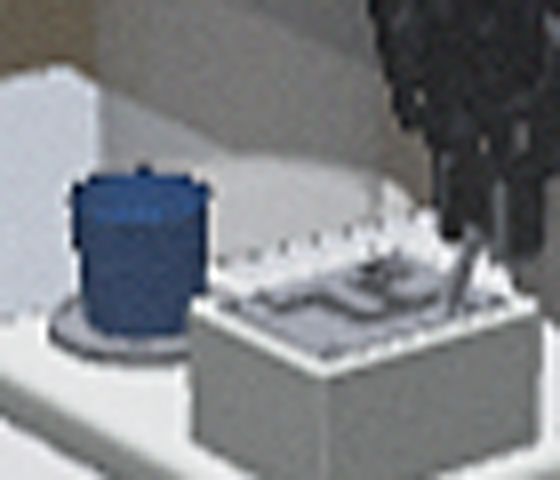

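```bash
python3 -m inch '[[0,0,0,0.004,0,-0.0014,-0.4],[0,0,0,0.005,0,-0.0016,-0.4],[0,0,0,0.005,0,-0.0014,-0.4],[0,0,0,0.005,0,-0.0012,-0.4],[0,0,0,0.005,0,-0.001,-0.4],[0,0,0,0.004,0,-0.0006,-0.4],[0,0,0,0.003,0,0,-0.4],[0,0,0,0,0,0,-0.4],[0,0,0,0,0,0,-0.4]]'; python3 gt.py 11 -16;  python3 - <<'E'
from h import *
b=snap('scene','s19.png'); cv2.imwrite('pics/c19.png',np.hstack([cv2.resize(b[160:220,215:285],None,fx=8,fy=8,interpolation=2)])[:,:,::-1])
E
```

```text
time: 22.7
eef_pos: [0.6154, 0.0432, 0.1263]
tool_rot: [[-0.999, -0.053, 0.003], [-0.053, 0.999, 0.001], [-0.003, 0.001, -1.0]]
contact_force: [1.9, -1.4, 2.6]
finger_gap: 0.0296
ball gate mm [ 18.9 -24.4] z 0.1263 F gate [ 1.8 -1.5] 2.6 gap 0.0296 t 22.7
target [ 17.7 -25.7 136.5] shift tool mm [ 1.2 -1.3  1.1]
```

View pics/c19.png

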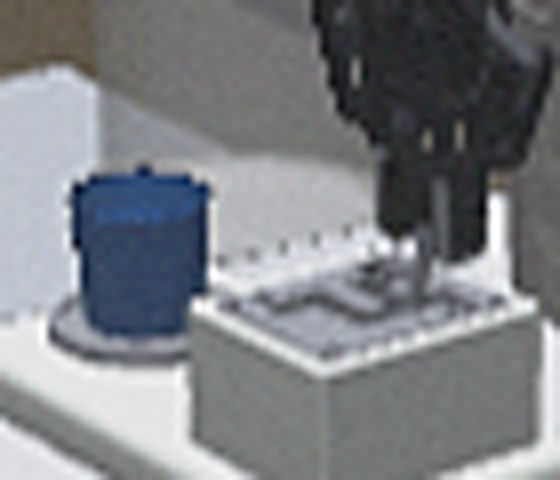

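```bash
python3 -m inch '[[0,0,0,0.001,0.004,0,-0.4],[0,0,0,0,0.005,-0.0003,-0.4],[0,0,0,0,0.005,-0.0003,-0.4],[0,0,0,0,0,0,-0.4]]'; python3 gt.py 11 16
```

```text
time: 23.08
eef_pos: [0.6143, 0.0564, 0.1277]
tool_rot: [[-0.999, -0.053, 0.004], [-0.053, 0.999, -0.002], [-0.004, -0.002, -1.0]]
contact_force: [1.1, -4.0, 9.1]
finger_gap: 0.0294
ball gate mm [ 18.5 -11.1] z 0.1277 F gate [ 0.9 -4. ] 9.1 gap 0.0294 t 23.08
target [ 17.7  25.7 136.5] shift tool mm [ 0.7 36.8  2.4]
```

```bash
python3 -m inch '[[0,0,0,0,0.006,-0.0008,-0.4],[0,0,0,0,0.006,-0.0005,-0.4],[0,0,0,0,0.006,0,-0.4],[0,0,0,0,0.006,0.0003,-0.4],[0,0,0,0,0.006,0.0005,-0.4],[0,0,0,0,0.006,0.0005,-0.4],[0,0,0,0,0,0,-0.4],[0,0,0,0,0,0,-0.4]]'; python3 gt.py 11 16;  python3 - <<'E'
from h import *
b=snap('scene','s20.png'); cv2.imwrite('pics/c20.png',np.hstack([cv2.resize(b[160:220,215:285],None,fx=8,fy=8,interpolation=2)])[:,:,::-1])
E
```

```text
time: 23.75
eef_pos: [0.6142, 0.0919, 0.1293]
tool_rot: [[-0.999, -0.051, 0.009], [-0.051, 0.999, -0.003], [-0.009, -0.003, -1.0]]
contact_force: [2.3, -4.1, 13.0]
finger_gap: 0.0292
ball gate mm [20.2 24.3] z 0.1293 F gate [ 2.1 -4.2] 13.0 gap 0.0292 t 23.75
target [ 17.7  25.7 136.5] shift tool mm [2.5 1.4 4.1]
```

View pics/c20.png

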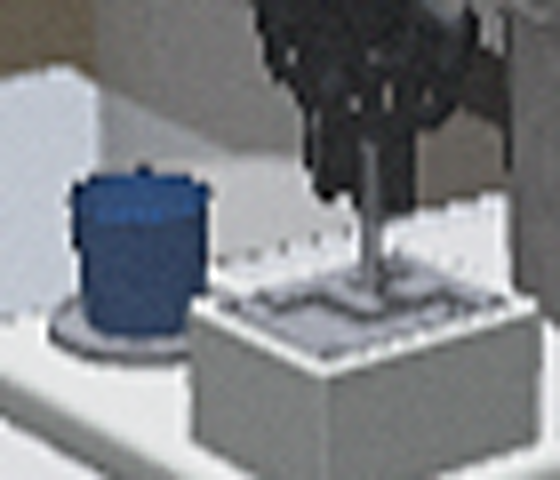

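```bash
python3 - <<'E'
from h import *
G=np.array([.5953,.0666]);a=np.radians(2.9); M=np.array([[np.cos(a),-np.sin(a)],[np.sin(a),np.cos(a)]])
for g in((11,16),(11,0),(11,-16),(30,16),(-11,16),(-11,-16)):
    print(g,((np.array(proj('scene',(*(G+M@np.array(g)*1e-3),.1)))-[215,160]+.5)*8).round())
E
```

```text
(11, 16) [360. 286.]
(11, 0) [383. 298.]
(11, -16) [406. 309.]
(30, 16) [396. 276.]
(-11, 16) [318. 299.]
(-11, -16) [364. 322.]
```

```bash
python3 - <<'E'
from h import *
G=np.array([.5953,.0666]);a=np.radians(2.9); M=np.array([[np.cos(a),-np.sin(a)],[np.sin(a),np.cos(a)]])
out=[]
for f in('s9.png','s19.png','s20.png'):
    x0,y0,x1,y1=238,178,284,208; k=16
    im=cv2.resize(cv2.imread('pics/'+f)[y0:y1,x0:x1],None,fx=k,fy=k,interpolation=2)
    if f=='s9.png':
        for g in((-30,16),(-11,16),(11,16),(11,-16),(30,16),(-11,-16),(30,-16)):
            p=((np.array(proj('scene',(*(G+M@np.array(g)*1e-3),.1)))-[x0,y0]+.5)*k).astype(int); cv2.circle(im,tuple(map(int,p)),4,(0,0,255),-1)
    cv2.imwrite('pics/z_'+f,im)
    out.append(im[:,100:640] if 0 else im)
cv2.imwrite('pics/zz.png',cv2.resize(np.vstack([np.hstack(out[:2]),np.hstack([out[2],out[2]*0])]),None,fx=.54,fy=.6))
E
```

```text
(no output)
```

View pics/zz.png

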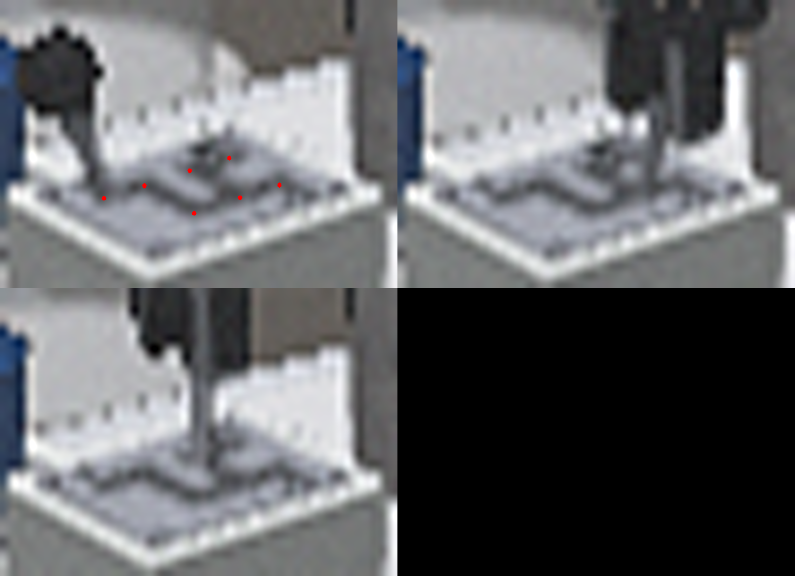

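View pics/z_s20.png

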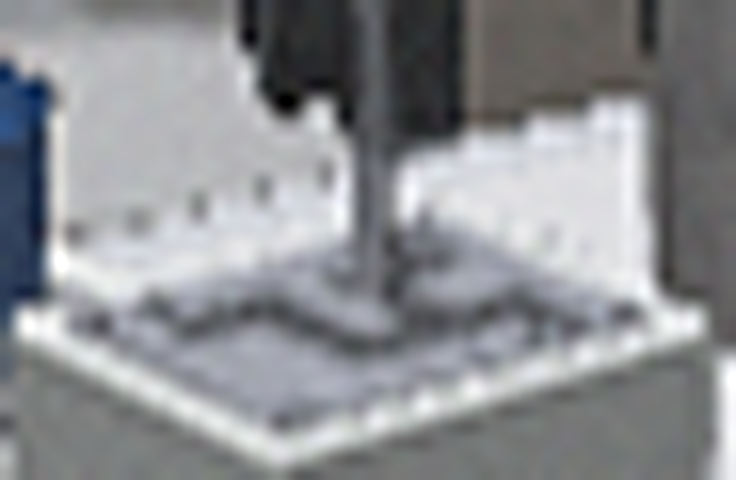

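```bash
python3 -m inch '[[0,0,0,0,0.0015,0.001,-0.4],[0,0,0,0,0.0015,0.001,-0.4],[0,0,0,0,0.001,0,-0.4],[0,0,0,0,0,0,-0.4]]'; python3 gt.py 11 16;  python3 - <<'E'
from h import *
b=snap('scene','s21.png'); cv2.imwrite('pics/c21.png',np.hstack([cv2.resize(b[150:208,225:284],None,fx=10,fy=10,interpolation=2)])[:,:,::-1])
E
```

```text
time: 24.13
eef_pos: [0.614, 0.0977, 0.1269]
tool_rot: [[-0.999, -0.053, 0.008], [-0.053, 0.999, 0.002], [-0.008, 0.002, -1.0]]
contact_force: [3.1, -0.5, 10.2]
finger_gap: 0.0295
ball gate mm [20.3 30.1] z 0.1269 F gate [ 3.1 -0.7] 10.2 gap 0.0295 t 24.13
target [ 17.7  25.7 136.5] shift tool mm [ 2.6 -4.4  1.7]
```

View pics/c21.png

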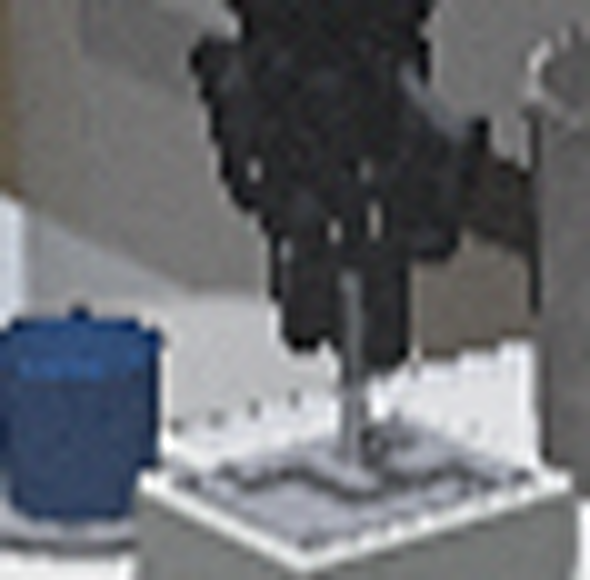

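```bash
python3 -m inch '[[0,0,0,-0.004,-0.001,0,-0.4],[0,0,0,-0.005,-0.001,0,-0.4],[0,0,0,-0.005,0,0.001,-0.4],[0,0,0,-0.004,0,0.001,-0.4],[0,0,0,0,0,0,-0.4],[0,0,0,0,0,0,-0.4]]'; python3 gt.py 30 16;  python3 - <<'E'
from h import *
b=snap('scene','s22.png'); cv2.imwrite('pics/c22.png',np.hstack([cv2.resize(b[150:208,225:284],None,fx=10,fy=10,interpolation=2)])[:,:,::-1])
E
```

```text
time: 24.68
eef_pos: [0.6302, 0.0976, 0.1234]
tool_rot: [[-0.999, -0.053, 0.003], [-0.053, 0.999, 0.004], [-0.003, 0.004, -1.0]]
contact_force: [1.5, 2.5, 7.6]
finger_gap: 0.0296
ball gate mm [36.4 29.1] z 0.1234 F gate [1.6 2.4] 7.6 gap 0.0296 t 24.68
target [ 45.9  24.5 130. ] shift tool mm [-9.5 -4.7  4.8]
```

View pics/c22.png

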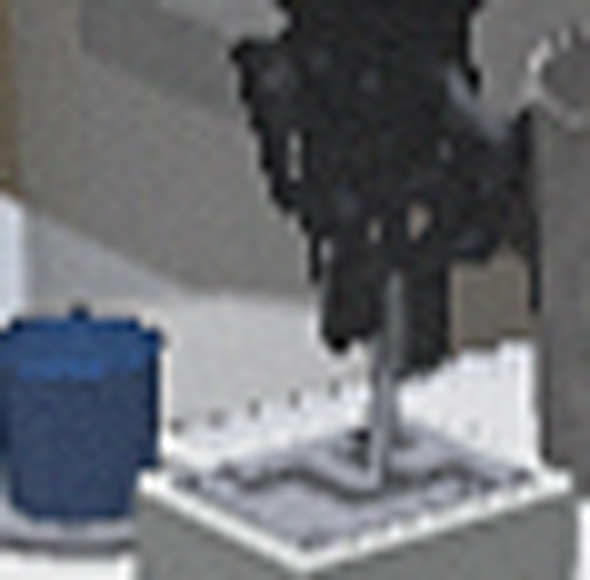

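```bash
python3 - <<'E'
from h import *
G=np.array([.5953,.0666]);a=np.radians(2.9); M=np.array([[np.cos(a),-np.sin(a)],[np.sin(a),np.cos(a)]])
def pz(x,y,z): return ((np.array(proj('scene',(*(G+M@np.array([x,y])*1e-3),z)))-[246,172]+.5)*22).astype(int)
ims=[]
for f in('s21.png','s22.png'):
    im=cv2.resize(cv2.imread('pics/'+f)[172:208,246:280],None,fx=11,fy=11,interpolation=cv2.INTER_LANCZOS4)
    ims.append(im)
cv2.imwrite('pics/y.png',np.hstack(ims))
im=ims[1]
for st in((11,16),(20,18),(11,0)):
    b=np.array([*st,85.]);b*=140/np.linalg.norm(b); print(st,pz(*st,.1)//2,'ball',pz(b[0],b[1],.015+b[2]/1e3)//2)
    mid=np.array([*st,85.])*1.25; print('  at r*1.25',pz(mid[0],mid[1],.015+mid[2]/1e3)//2)
E
```

```text
(11, 16) [153 261] ball [150  89]
  at r*1.25 [152 190]
(20, 18) [173 252] ball [181  86]
  at r*1.25 [176 180]
(11, 0) [185 277] ball [202 104]
  at r*1.25 [192 209]
```

View pics/y.png

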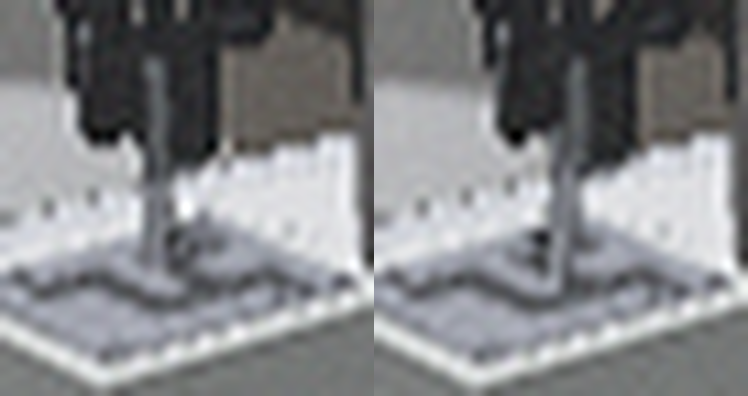

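```bash
python3 - <<'E'
from h import *
ims=[]
for f in('s9.png','s16.png','s22.png'):
    im=cv2.imread('pics/'+f)[186:206,246:278]
    im=cv2.resize(im,None,fx=8,fy=16,interpolation=cv2.INTER_NEAREST); ims.append(im)
cv2.imwrite('pics/y2.png',np.hstack(ims))
b=viewer.camera('top'); cv2.imwrite('pics/t22.png',cv2.resize(b[160:240,180:260],None,fx=7,fy=7,interpolation=2)[:,:,::-1])
E
```

```text
(no output)
```

View pics/y2.png

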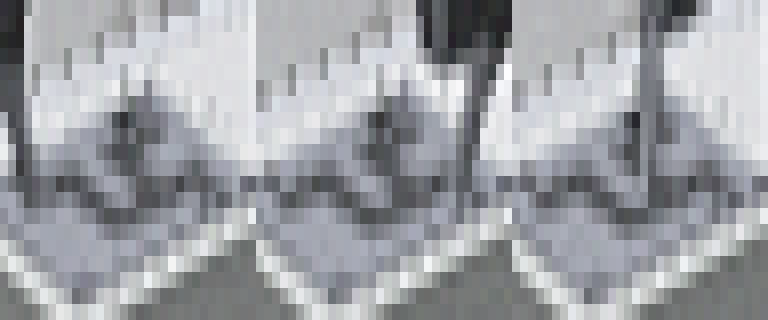

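View pics/t22.png

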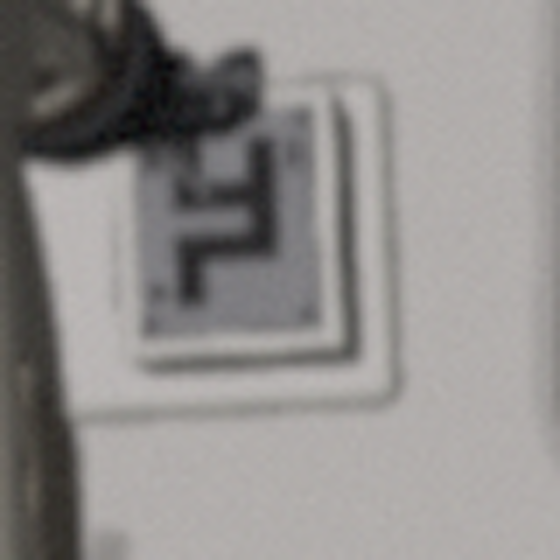

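```bash
python3 -m inch '[[0,0,0,-0.004,-0.001,0.001,-0.4],[0,0,0,-0.004,-0.001,0.0015,-0.4],[0,0,0,-0.003,0,0.001,-0.4],[0,0,0,0,0,0,-0.4],[0,0,0,0,0,0,-0.4]]'; python3 gt.py 30 16
```

```text
time: 25.2
eef_pos: [0.6409, 0.0965, 0.1201]
tool_rot: [[-0.999, -0.053, 0.003], [-0.053, 0.999, 0.004], [-0.003, 0.004, -1.0]]
contact_force: [1.0, 3.7, 9.6]
finger_gap: 0.0293
ball gate mm [47.  27.6] z 0.1201 F gate [1.2 3.7] 9.6 gap 0.0293 t 25.2
target [ 45.9  24.5 130. ] shift tool mm [ 1.2 -3.1  1.4]
```

Now release, rise, and look before the finishing push.

```bash
python3 -m inch '[[0,0,0,0,0,0,-0.1],[0,0,0,0,0,0,0.2],[0,0,0,0,0,0,0.3],[0,0,0,0,0,-0.02,0.3],[0,0,0,0,0,-0.035,0.3],[0,0,0,0,0,-0.025,0.3],[0,0,0,0.035,0,0,-0.5],[0,0,0,0.035,0,0,-1],[0,0,0,0.03,0,0,-1],[0,0,0,0,0,0,-1]]'; python3 gt.py 30 16;  python3 - <<'E'
from h import *
b=snap('scene','s23.png');a=snap('top','t23.png'); cv2.imwrite('pics/c23.png',np.hstack([cv2.resize(b[150:210,225:285],None,fx=6.5,fy=6.5,interpolation=2),cv2.resize(a[170:230,170:230],None,fx=6.5,fy=6.5,interpolation=2)])[:,:,::-1])
E
```

```text
time: 26.03
eef_pos: [0.532, 0.0881, 0.1958]
tool_rot: [[-0.999, -0.052, -0.011], [-0.052, 0.999, -0.001], [0.011, -0.0, -1.0]]
contact_force: [-0.4, 0.0, -0.5]
finger_gap: 0.0075
ball gate mm [-62.1  24.7] z 0.1958 F gate [-0.4  0.1] -0.5 gap 0.0075 t 26.03
target [ 45.9  24.5 130. ] shift tool mm [-108.8   -0.4   75.9]
```

View pics/c23.png

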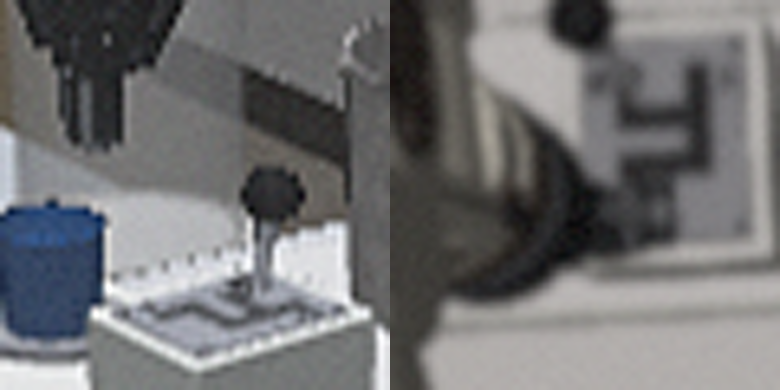

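```bash
python3 - <<'E'
from h import *
G=np.array([.5953,.0666]);a=np.radians(2.9); M=np.array([[np.cos(a),-np.sin(a)],[np.sin(a),np.cos(a)]])
p=onplane('top',170+190.5/6.5-.5,170+18/6.5-.5,.1445); print((M.T@(p[:2]-G)*1e3).round(1))
E
python3 -m inch '[[0,0.01,0,-0.03,0.001,0,-1],[0,0,0,-0.025,0.001,0,-1],[0,0,0,0,0,0.03,-1],[0,0,0,0,0,0.035,-1],[0,0,0,0,0,0,-1],[0,0,0,0,0,0,-1]]'; python3 gt.py 30 16
```

```text
[50.6 28.4]
time: 26.63
eef_pos: [0.5931, 0.0935, 0.1299]
tool_rot: [[-0.999, -0.052, -0.016], [-0.052, 0.999, -0.001], [0.016, -0.0, -1.0]]
contact_force: [0.0, -0.5, 1.1]
finger_gap: 0.0001
ball gate mm [-0.8 27. ] z 0.1299 F gate [ 0.  -0.5] 1.1 gap 0.0001 t 26.63
target [ 45.9  24.5 130. ] shift tool mm [-46.9  -2.6  10.5]
```

```bash
python3 -m inch '[[0,-0.016,0,-0.006,-0.001,0,-1],[0,0,0,-0.006,-0.001,0,-1],[0,0,0,-0.006,0,0,-1],[0,0,0,-0.004,0,0,-1],[0,0,0,-0.003,0,0,-1],[0,0,0,-0.002,0,0,-1],[0,0,0,0,0,0,-1]]'; python3 gt.py 30 16
```

```text
time: 27.22
eef_pos: [0.6196, 0.0935, 0.1333]
tool_rot: [[-0.999, -0.053, 0.002], [-0.053, 0.999, 0.001], [-0.002, 0.001, -1.0]]
contact_force: [-6.7, 0.7, 4.9]
finger_gap: -0.0004
ball gate mm [25.6 25.6] z 0.1333 F gate [-6.7  1. ] 4.9 gap -0.0004 t 27.22
target [ 45.9  24.5 130. ] shift tool mm [-20.2  -1.2  14.6]
```

Hard stop at the same reach as in the slow slot, so it is home. Back off, rise and check.

```bash
python3 -m inch '[[0,0,0,0.01,0,0,-1],[0,0,0,0.015,0,-0.01,-1],[0,0,0,0.01,0,-0.035,-1],[0,0,0,0.03,0,-0.025,-1],[0,0,0,0.04,0,0,-1],[0,0,0,0.04,0,0,-1],[0,0,0,0.04,0,0,-1],[0,0,0,0.04,0,0,-1],[0,0,0,0,0,0,-1],[0,0,0,0,0,0,-1]]'; python3 gt.py 30 16;  python3 - <<'E'
from h import *
b=snap('scene','s24.png');a=snap('top','t24.png'); cv2.imwrite('pics/c24.png',np.hstack([cv2.resize(b[140:220,190:290],None,fx=4,fy=5,interpolation=2),cv2.resize(a[160:240,140:220],None,fx=5,fy=5,interpolation=2)])[:,:,::-1])
for f in('s24.png','s1.png'): pass
cv2.imwrite('pics/full24.png',np.vstack([np.hstack([b,a])[:, :]])[::1,:, ::-1][:, 200:960] if 0 else b[:,:,::-1])
E
```

```text
time: 28.05
eef_pos: [0.3944, 0.0812, 0.2019]
tool_rot: [[-0.999, -0.053, 0.006], [-0.053, 0.999, 0.001], [-0.007, 0.0, -1.0]]
contact_force: [1.0, -0.0, 1.0]
finger_gap: -0.0
ball gate mm [-199.9   24.8] z 0.2019 F gate [ 1.  -0.1] 1.0 gap -0.0 t 28.05
target [ 45.9  24.5 130. ] shift tool mm [-245.2   -0.9   84.8]
```

View pics/c24.png

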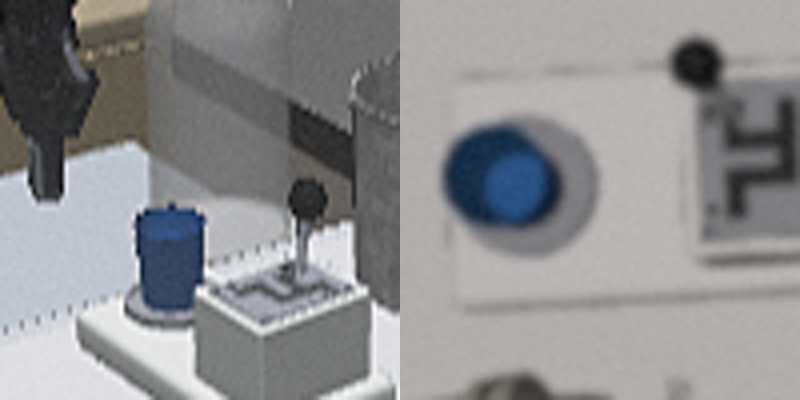

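View pics/t24.png

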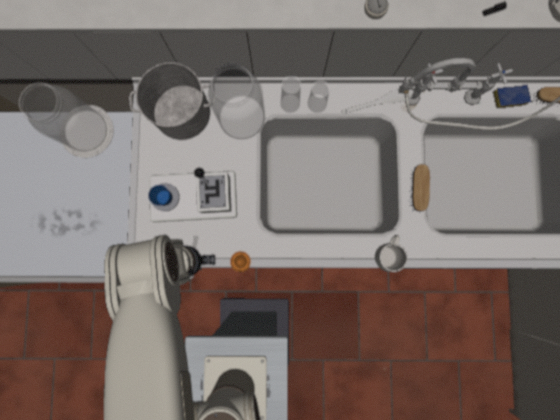

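```bash
python3 - <<'E'
from h import *
G=np.array([.5953,.0666]);a=np.radians(2.9); M=np.array([[np.cos(a),-np.sin(a)],[np.sin(a),np.cos(a)]])
p=onplane('top',140+296.5/5-.5,160+63.5/5-.5,.1445); print((M.T@(p[:2]-G)*1e3).round(1))
d=cv2.absdiff(cv2.imread('pics/t24.png'),cv2.imread('pics/t1.png')).max(2); print('mug',d[235:275,375:410].mean(),'sq',d[250:272,230:252].mean(),'bg',d[150:200,290:370].mean())
r.finish_job()
E
```

```text
[50.8 28.4]
mug 3.5821428571428573 sq 3.6425619834710745 bg 3.70725
the job is handed in; nothing more can be done
```

The job is handed in at about 28 s on the robot's clock. The hand-in reported no verdict.

**What I did:** I set the cup on the drive plate with the lever still parked. I then took the lever through the gate into the slow slot, let it stand there for over 1.3 s, and moved it on to the end of the fast slot.

**Last checks:**
- **Cup:** in the final pictures it stands upright on the plate. The rim measured about 5 mm from the plate's centre just after I let it go, and it looks unchanged since.
- **Lever:** the ball is at about (+51, +28) mm from the gate's centre, and a last push met a hard stop of about 7 N. I then backed the robot clear.
- **Bystanders:** the mug and squeezer show no change against the first picture beyond image noise. The spoon was mostly hidden under the arm; only its handle tip showed, where it had been.

**Problems and disagreements:**
- The ball slipped out of the grip on the way into the slow slot. I pushed it home from behind with the fingers shut, to a hard stop of about 9 N, before the wait began.
- On the crossing to the fast slot, the tool reading and the stem's place in the scene picture disagreed by several mm. The view from above then showed the stem in the fast slot.

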